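Change over the sample vial mixer

ROBOT

A 7-joint arm with a two-finger parallel gripper is mounted at the origin on the work surface. World frame = base frame: x ahead of the robot, y to its left, z up, the work surface at z = 0. Lengths are in m, angles in rad, forces in N, time in s.
With the tool pointing down it reaches from about 0.4 to 0.85 m from the base axis. Payload 4.5 kg.
Tool frame: the origin (TCP) lies on the centre line of the jaws, within the pads' length; the fingertips stand 22 mm ahead of it and the grasp point (between the pads) lies 3 mm ahead of it; z points along the fingers, y is the line along which they close (so a half turn about z gives the same grasp; the last joint's range is limited). The gripper opens to 88 mm and grips with 3 to 60 N. Pads are 18 mm wide; open, the fingers measure 123 mm over their backs; the gripper's body (75 mm by 187 mm) begins 45 mm behind the grasp point.
Start: joints at [-1.301, 0.689, -0.195, 1.565, 0.157, 0.902, -0.215], TCP at [0.146, 0.608, 0.222] pointing down, gripper open.
Joint ranges: [-3.01, 3.01], [-0.46, 2.08], [-1.47, 1.51], [0.13, 2.56], [-1, 4.14], [0.04, 2.09], [-2.66, 2.66]. Speed limits (rad/s): [2.57, 2.57, 3.14, 3.14, 3.14, 3.14, 3.14].

INTERFACE

Orientations are given as a unit quaternion [x, y, z, w].
In Python, from workcell import status, viewer, bot gives the robot as it stands.
- The arm moves only by the tool send_rows, never from a script. Its argument "commands" is a list that holds one entry, the list of rows, each a list of 5 numbers: the opening, from -1 (shut) to 1 (fully open), then the shift along the world's x, y, z normalised to -1 to 1, where 1 is 500 mm, then the turn about the world's z normalised to -1 to 1, where 1 is pi/2 rad. In form: [[[claw, dx, dy, dz, spin], ...]]. A call has 1 to 5 rows; each row is the pose to reach, as a shift and turn from the pose commanded when the call began; what a row does not reach only later rows make up. A row lasts 1/10 s, in which the tool goes at most 50 mm and 8.59 degrees, less where a joint would pass 70% of its speed; a pose out of reach is approached as far as the arm can. A call with a number of a shift or a turn outside -1 to 1 is refused whole. A call with a gripper value outside its range is refused whole. The fingers move at their own pace and stop on an object; "squeeze" is the grip in N (left out, the last holds). Time passes only in rows, so rows that repeat a pose let the fingers close. It gives the time, the measured TCP pose, the force, the opening and the grip force at its end, in the units of the state.
- status.state(): the state, without advancing time (a new reading comes with each control period).
- viewer.camera(name): name is "side" or "top" or "wrist"; returns (picture, depth): 420x560x3 uint8, red, green, blue; 420x560 float32, m along the optical axis (not along the pixel's ray), 0 where there is no reading.
- viewer.camera_params(name): a dict with "camera_matrix" (3x3 intrinsics, pixels), "xyz" and "attitude" of the camera in the world; the wrist camera has in their place "mount" (4x4, takes a point from camera to tool coordinates, whose origin is the TCP and whose axes are the flange's). Camera axes: x right, y down, z forward; pixel columns grow to the right and rows downward; lengths in m; the calibration is good to about 2 mm. A picture is of the moment at which its call begins: read the wrist's pose just before it. camera_params takes no time and is no camera call.
- bot.close_job(): hands the job in; it is judged then, once.
The state is a dict: "t": time; "qpos": joint angles; "joint_vel": joint speeds; "joint_efforts": joint torques, N m; "tool_pos": TCP position; "tcp_rot": TCP orientation; "wrist_force": force on the tool from outside, world axes, zero at the start; "moment": the same for the moment, N m; "width": finger opening in m; "grip_force": force on a finger pad.
Only numpy, scipy, OpenCV 4.12 (cv2) and the standard library are available. Lean on these libraries where they do the work, as an engineer would, in place of code of your own. Each camera call takes 0.05 s, during which the arm holds its last target. There are 200 camera calls.

TASK

Change over the vial mixer: first pull its green switch lever fully back to off, before anything is taken out, then lay every red-capped vial (left in the clips or tipped over on the free-spinning turntable) flat on the floor of the yellow discard tray, none on top of another. Press each blue-capped vial from the turntable down past the sprung orange jaw of a fork clip of its own until it is fully home with the jaw closed over it. Only when all that is done, push the lever all the way over to on again (if it gets knocked on early, put it back to off first); leave the dish stack, amber jar and beaker where they are.

Things in the scene. Friction and masses are not known exactly. Their poses are not given: they have to be found in the camera images.
- turntable: low lazy-susan; its round aluminium platter (330 mm inner diameter) spins freely with almost no friction and turns when touched. Origin: centre of the base on the bench. Platter's upper face 42 mm above the bench, with a rim that stands 6 mm higher
- vial_a: blue-capped sample, tipped over on the turntable, vial, 130 mm long: white barrel 24 mm in diameter, foot 12 mm long and cap 13 mm long, both 28 mm square so it does not roll; lying, its axis is 14 mm above the surface. 60 to 130 g. Origin: mid-length on the axis; x runs from foot to cap. Two or three blue ones are present; an absent one reads None
- vial_b: blue-capped sample, tipped over on the turntable, vial, 130 mm long: white barrel 24 mm in diameter, foot 12 mm long and cap 13 mm long, both 28 mm square so it does not roll; lying, its axis is 14 mm above the surface. 60 to 130 g. Origin: mid-length on the axis; x runs from foot to cap. Two or three blue ones are present; an absent one reads None
- vial_c: blue-capped sample, tipped over on the turntable, vial, 130 mm long: white barrel 24 mm in diameter, foot 12 mm long and cap 13 mm long, both 28 mm square so it does not roll; lying, its axis is 14 mm above the surface. 60 to 130 g. Origin: mid-length on the axis; x runs from foot to cap. Two or three blue ones are present; an absent one reads None
- vial_red: red-capped spoiled sample, tipped over on the turntable, vial, 130 mm long: white barrel 24 mm in diameter, foot 12 mm long and cap 13 mm long, both 28 mm square so it does not roll; lying, its axis is 14 mm above the surface. 60 to 130 g. Origin: mid-length on the axis; x runs from foot to cap. Always present
- old_0: red-capped used sample, home in clip0 at the start, vial, 130 mm long: white barrel 24 mm in diameter, foot 12 mm long and cap 13 mm long, both 28 mm square so it does not roll; lying, its axis is 14 mm above the surface. 60 to 130 g. Origin: mid-length on the axis; x runs from foot to cap. One or two of the three old ones are present; an absent one reads None
- old_1: red-capped used sample, home in clip1 at the start, vial, 130 mm long: white barrel 24 mm in diameter, foot 12 mm long and cap 13 mm long, both 28 mm square so it does not roll; lying, its axis is 14 mm above the surface. 60 to 130 g. Origin: mid-length on the axis; x runs from foot to cap. One or two of the three old ones are present; an absent one reads None
- old_2: red-capped used sample, home in clip2 at the start, vial, 130 mm long: white barrel 24 mm in diameter, foot 12 mm long and cap 13 mm long, both 28 mm square so it does not roll; lying, its axis is 14 mm above the surface. 60 to 130 g. Origin: mid-length on the axis; x runs from foot to cap. One or two of the three old ones are present; an absent one reads None
- mixer: white vial mixer fixed to the bench: deck 110 mm (x) by 420 mm (y), 20 mm high, with three fork clips 90 mm apart along its y and a green toggle lever at its +y end. Origin: on the bench under clip1
- clip0 (a point): fork clip: centre of a fully home vial, on its axis, 55 mm above the bench. x along the vial (cap either way), y across it to the orange jaw, z up. Fork plates at x = -30 and 30 mm and jaw arms at -37 and 37 leave 54 mm between for fingers; slot 25.6 mm wide; the fixed prong (-y side) reaches 26 mm above this point, the jaw's nose 17. Push in or pull out straight with 5 to 15 N
- clip1 (a point): fork clip: centre of a fully home vial, on its axis, 55 mm above the bench. x along the vial (cap either way), y across it to the orange jaw, z up. Fork plates at x = -30 and 30 mm and jaw arms at -37 and 37 leave 54 mm between for fingers; slot 25.6 mm wide; the fixed prong (-y side) reaches 26 mm above this point, the jaw's nose 17. Push in or pull out straight with 5 to 15 N
- clip2 (a point): fork clip: centre of a fully home vial, on its axis, 55 mm above the bench. x along the vial (cap either way), y across it to the orange jaw, z up. Fork plates at x = -30 and 30 mm and jaw arms at -37 and 37 leave 54 mm between for fingers; slot 25.6 mm wide; the fixed prong (-y side) reaches 26 mm above this point, the jaw's nose 17. Push in or pull out straight with 5 to 15 N
- jaw0 (a joint): orange sprung jaw of clip0, hinged under the clip's seat; 0 rad = closed over the vial, grows to about 0.12 as a vial is pushed past its nose, springs shut by itself
- jaw1 (a joint): orange sprung jaw of clip1, hinged under the clip's seat; 0 rad = closed over the vial, grows to about 0.12 as a vial is pushed past its nose, springs shut by itself
- jaw2 (a joint): orange sprung jaw of clip2, hinged under the clip's seat; 0 rad = closed over the vial, grows to about 0.12 as a vial is pushed past its nose, springs shut by itself
- switch (a joint): toggle lever of the mixer, 0 rad = off, leaning to the mixer's -x; 1.0 rad = on, leaning to its +x; about 3 N at the tip moves it and it stays where it is left
- switch_tip (a point): centre of the green ball, 26 mm in diameter, on top of the switch lever (its pivot lies 80 mm from it and 42 mm above the bench; it swings in the mixer's x-z plane)
- tray: yellow open discard tray fixed to the bench, 160 mm (x) by 235 mm (y), 35 mm high, walls 4 mm. Origin: centre of its underside
- tray_in (a point): centre of the discard tray's inner floor, 4 mm above the bench; x and y along the tray's sides; vials fit side by side along its x
- dishes: stack of petri dishes, 90 mm in diameter, 60 mm high, a bystander; origin: centre of its underside
- jar: amber jar, 68 mm in diameter, 85 mm high, a bystander; origin: centre of its underside
- beaker: clear beaker, 72 mm in diameter, 90 mm high, a bystander; origin: centre of its underside
Things that resemble listed ones, but are neither listed nor needed, are in the scene too. What is shaped like the old_0 but pink is not meant. What is shaped like the vial_red but purple is not meant.

How it is judged:
By the outcome, as a careful person would: the job done as asked, in the order asked, and still so for the second after the job is handed in, with the robot touching nothing.
Of vial_a, vial_b, vial_c only 2 to 3 are there at a start; the rules pass over those that are not, and their reading is None.
Of old_0, old_1, old_2 only 1 to 2 are there at a start; the rules pass over those that are not, and their reading is None.
At some moment in a run one of vial_a, vial_b, vial_c, vial_red may be knocked a few centimetres aside while the robot is not near it.
Once in a run the grip may slacken for a moment while it holds something.
It also fails if it takes over 210 s, if anything falls off the work surface, if the arm or the gripper's body presses on something with over 40 N, if the wrist force passes 120 N, or if a joint passes its speed limit or range.

## Working session

There is one attempt and no reset: what is moved stays moved. The work goes in short steps, Python scripts to look and compute and a tool call to move; the robot and the scene stay as the last step left them, time stands still between calls to the robot, and variables do not carry over. Pictures are saved under pics/ and viewed, at most 14 in all, crops included, and the job is handed in when it is done.

Besides the shell and the picture viewer there is one more tool, called after "Emit:" as a command line: name --argument value ..., lists and objects as JSON in quotes. send_rows: Moves the arm, as the interface text tells. Its arguments: {"type":"object","properties":{"commands":{"type":"array","items":{"type":"array","items":{"type":"array","items":{"type":"number","minimum":-1,"maximum":1}}}},"squeeze":{"type":"number"}},"required":["commands"]}

```bash
ls; mkdir -p pics
cat > h.py <<'E'
import numpy as np, cv2
from scipy.spatial.transform import Rotation as R
from workcell import status, viewer, bot
def cam(name):
    s=status.state(); p=viewer.camera_params(name); im,d=viewer.camera(name)
    K=np.array(p["camera_matrix"])
    if name=="wrist":
        T=np.eye(4);T[:3,:3]=R.from_quat(s["tcp_rot"]).as_matrix();T[:3,3]=s["tool_pos"]
        T=T@np.array(p["mount"])
    else:
        T=np.eye(4);T[:3,3]=p["xyz"];a=np.array(p["attitude"])
        T[:3,:3]=R.from_quat(a).as_matrix() if a.size==4 else a
    return im,d,K,T
def ray(K,T,u,v,z):
    r=T[:3,:3]@np.linalg.inv(K)@np.array([u,v,1.]); return T[:3,3]+r*(z-T[2,3])/r[2]
def cloud(d,K,T):
    v,u=np.mgrid[:d.shape[0],:d.shape[1]]
    c=np.stack([(u-K[0,2])/K[0,0]*d,(v-K[1,2])/K[1,1]*d,d],-1)
    return c@T[:3,:3].T+T[:3,3]
def save(n,im): cv2.imwrite("pics/"+n+".png",cv2.cvtColor(im,cv2.COLOR_RGB2BGR))
E
python3 - <<'E'
from h import *
for n in ("top","side","wrist"):
    im,d,K,T=cam(n); save(n+"0",im); np.savez("pics/"+n+"0.npz",im=im,d=d,K=K,T=T)
    print(n,viewer.camera_params(n))
print(status.state())
E
```

```text
pics
top {'camera_matrix': array([[427.54430169,   0.        , 277.67855544],
       [  0.        , 427.54430169, 203.59521745],
       [  0.        ,   0.        ,   1.        ]]), 'xyz': array([ 0.37680462, -0.05712805,  1.37787132]), 'attitude': array([ 0.71540455, -0.69734659,  0.03151258, -0.03018292])}
side {'camera_matrix': array([[456.85873339,   0.        , 274.74706992],
       [  0.        , 456.85873339, 214.64555082],
       [  0.        ,   0.        ,   1.        ]]), 'xyz': array([ 0.04431848, -0.69735356,  1.0054645 ]), 'attitude': array([ 0.8970896 , -0.27139316,  0.1016935 , -0.33351826])}
wrist {'camera_matrix': array([[339.79349729,   0.        , 280.00976645],
       [  0.        , 339.79349729, 210.35594817],
       [  0.        ,   0.        ,   1.        ]]), 'mount': array([[ 4.00975063e-04, -9.62536297e-01, -2.71152569e-01,
         6.95780211e-02],
       [ 9.99999342e-01,  6.77508291e-04, -9.26236929e-04,
        -3.03713281e-04],
       [ 1.07524478e-03, -2.71152019e-01,  9.62535935e-01,
        -1.62869350e-01],
       [ 0.00000000e+00,  0.00000000e+00,  0.00000000e+00,
         1.00000000e+00]])}
{'t': 0.15, 'qpos': array([-1.3011912 ,  0.68980246, -0.19456686,  1.56607533,  0.15729766,
        0.90251662, -0.21509044]), 'joint_vel': array([ 6.44692162e-04, -1.73940978e-03, -1.49991653e-03, -2.67860391e-03,
        4.07935737e-05,  1.65006707e-03, -1.89641531e-03]), 'joint_efforts': array([-2.57925109e-03, -5.27853334e+01, -1.26877069e+00, -1.53584111e+01,
       -5.24363446e-02,  3.83066639e-03,  1.24312478e-04]), 'tool_pos': array([0.14591424, 0.60721384, 0.22099628]), 'tcp_rot': array([ 1.17579777e-01,  9.93063190e-01, -7.03627875e-04, -4.43963610e-05]), 'wrist_force': array([ 0.46923404, -1.16404714,  0.29013205]), 'moment': array([ 0.01009871, -0.00103645,  0.00485801]), 'grip_force': 0.0, 'width': 0.08819554037904295}
```

View pics/top0.png

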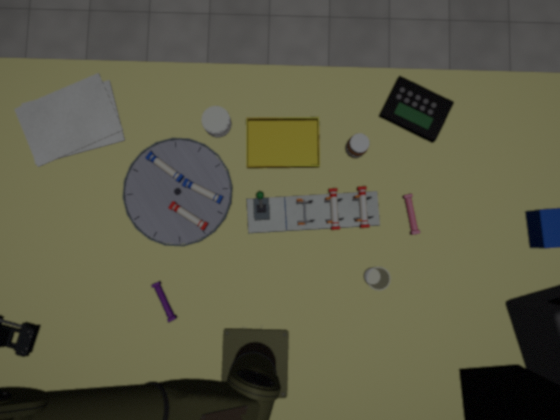

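View pics/side0.png

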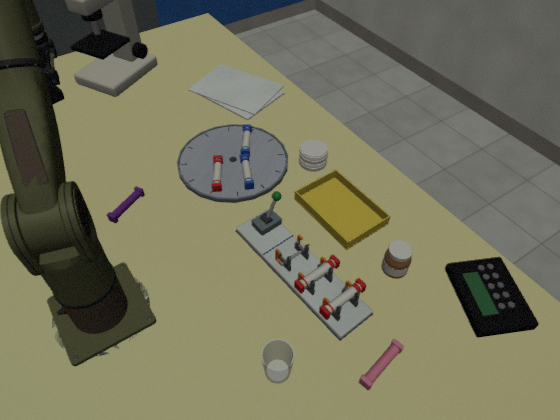

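Top view: a turntable at (178,192) carries two blue vials, (165,167) and (203,191), and one red vial (188,216). Red vials also sit in the two right-hand clips (334,209) and (363,207), and the clip at (306,212) is empty. The lever's green ball at (260,195) leans up in the image (world +x, so on), and the tray is at (283,143). The purple vial (164,301) and pink vial (411,214) lie on the bench and are decoys. I'll measure these and check them with an enlarged crop.

```bash
cat >> h.py <<'E'
COL=dict(red=((170,120,60),(6,255,255)),blue=((105,120,50),(125,255,255)),green=((60,110,30),(90,255,255)),yellow=((22,150,90),(32,255,255)),orange=((8,150,80),(18,255,255)))
def mask(im,c):
    h=cv2.cvtColor(im,cv2.COLOR_RGB2HSV); lo,hi=COL[c]
    if lo[0]>hi[0]: return cv2.inRange(h,lo,(180,)+hi[1:])|cv2.inRange(h,(0,)+lo[1:],hi)
    return cv2.inRange(h,lo,hi)
def blobs(im,c,amin=8):
    n,l,st,ce=cv2.connectedComponentsWithStats(mask(im,c))
    return [(ce[i],st[i],l==i) for i in range(1,n) if st[i,4]>=amin]
def see(c,z,cam_,amin=8):
    im,d,K,T=cam_; P=cloud(d,K,T)
    for ce,st,m in blobs(im,c,amin):
        print(c,np.round(ce,1),st[4],"ray",np.round(ray(K,T,*ce,z),4),"medP",np.round(np.median(P[m],0),4),"zmax",round(float(P[m][:,2].max()),3))
E
python3 - <<'E'
from h import *
for n in ("top","side"):
    f=np.load(f"pics/{n}0.npz"); c=(f["im"],f["d"],f["K"],f["T"])
    print(n); see("red",.069,c); see("blue",.07,c); see("green",.11,c,4); see("yellow",.035,c,100); see("orange",.07,c)
    if n=="top": save("crop0",cv2.resize(f["im"][110:260,100:400],None,fx=2.6,fy=2.6,interpolation=cv2.INTER_CUBIC)); C=c
im,d,K,T=C; P=cloud(d,K,T)
for ce,st,m in blobs(im,"yellow",300):
    r=cv2.minAreaRect(np.argwhere(m)[:,::-1].astype(np.float32)); print(r,[np.round(ray(K,T,*b,.035)[:2],4) for b in cv2.boxPoints(r)])
# platter
sel=(abs(P[...,2]-.042)<.004); print("platter px",sel.sum())
n,l,st,ce=cv2.connectedComponentsWithStats((sel*255).astype(np.uint8)); i=1+st[1:,4].argmax(); print(st[i]); c,r=cv2.minEnclosingCircle(np.argwhere(l==i)[:,::-1].astype(np.float32)); print(c,r,ray(K,T,*c,.044))
# deck
sel=(abs(P[...,2]-.020)<.004)
n,l,st,ce=cv2.connectedComponentsWithStats((sel*255).astype(np.uint8)); i=1+st[1:,4].argmax(); r=cv2.minAreaRect(np.argwhere(l==i)[:,::-1].astype(np.float32)); print("deck",r,ray(K,T,*r[0],.02),[np.round(ray(K,T,*b,.02)[:2],4) for b in cv2.boxPoints(r)])
E
```

```text
top
red [361.  187.8] 20 ray [ 0.5467 -0.3138  0.069 ] medP [ 0.5463 -0.312   0.0688] zmax 0.075
red [332.1 189.7] 19 ray [ 0.5385 -0.2248  0.069 ] medP [ 0.5379 -0.2242  0.0712] zmax 0.075
red [361.2 192.9] 16 ray [ 0.5311 -0.3147  0.069 ] medP [ 0.5314 -0.3147  0.0675] zmax 0.071
red [332.4 194.7] 14 ray [ 0.5231 -0.2258  0.069 ] medP [ 0.5229 -0.2248  0.0679] zmax 0.073
red [171.6 204.9] 27 ray [0.4789 0.2672 0.069 ] medP [0.4785 0.2665 0.072 ] zmax 0.077
red [176.  207.5] 20 ray [0.4713 0.2535 0.069 ] medP [0.4713 0.2533 0.0688] zmax 0.071
red [203.9 225.4] 30 ray [0.4185 0.1657 0.069 ] medP [0.4183 0.1651 0.0711] zmax 0.078
red [364.2 225.5] 17 ray [ 0.4308 -0.3247  0.069 ] medP [ 0.4296 -0.3243  0.0705] zmax 0.075
red [335.  227.5] 16 ray [ 0.4225 -0.2353  0.069 ] medP [ 0.4224 -0.2347  0.0702] zmax 0.077
blue [148.7 155.2] 25 ray [0.6314 0.3452 0.07  ] medP [0.6315 0.346  0.0711] zmax 0.078
blue [152.9 158.2] 14 ray [0.6224 0.3317 0.07  ] medP [0.6233 0.3322 0.0678] zmax 0.073
blue [179.5 177.9] 28 ray [0.563  0.2467 0.07  ] medP [0.5622 0.2472 0.0704] zmax 1.378
blue [184.8 1
[... 2492 characters left out ...]
0.072
orange [348.2 283.4] 20 ray [ 0.5195 -0.3043  0.07  ] medP [ 0.5212 -0.3021  0.0679] zmax 0.076
orange [325.6 300.6] 21 ray [ 0.4455 -0.3114  0.07  ] medP [ 0.4473 -0.3077  0.068 ] zmax 0.072
((282.5, 143.5), (45.0, 71.0), 90.0) [array([0.7576, 0.0469]), array([ 0.7635, -0.1807]), array([ 0.6175, -0.1832]), array([0.6117, 0.0423])]
platter px 7281
[ 122  137  111  109 6560]
(177.0, 192.0) 55.542877197265625 [0.52192909 0.258502   0.044     ]
deck ((288.1617126464844, 212.83364868164062), (34.43122863769531, 83.03125762939453), 86.58341979980469) [ 0.46699692 -0.09227051  0.02      ] [array([0.5105, 0.0443]), array([ 0.5332, -0.2199]), array([ 0.4237, -0.2281]), array([0.4013, 0.0343])]
```

View pics/crop0.png

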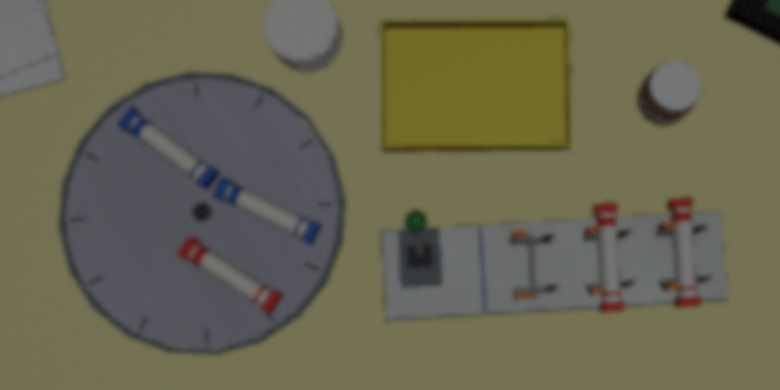

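The crop confirms two blue and one red vial on the turntable, reds in clip0 and clip1, clip2 empty, and the lever on. The red ends measure 117–118 mm apart at z≈0.07, as they should. I'll do the lever first.

Emit:
send_rows --commands '[[[-1,0.27,-0.405,0,0.21],[-1,0.27,-0.405,0,0.21],[-1,0.27,-0.405,0,0.21],[-1,0.27,-0.405,0,0.21],[-1,0.27,-0.405,0,0.21]]]' --squeeze 40

```text
t: 0.65
tool_pos: [0.2823, 0.4025, 0.2215]
tcp_rot: [-0.046, 0.999, -0.001, 0.0]
wrist_force: [0.6, -0.5, -0.6]
width: 0.0501
grip_force: 0.0
```

Emit:
send_rows --commands '[[[-1,0.27,-0.405,0,0],[-1,0.27,-0.405,0,0],[-1,0.27,-0.405,0,0],[-1,0.27,-0.405,0,0],[-1,0.27,-0.405,0,0]]]'

```text
t: 1.15
tool_pos: [0.4171, 0.2001, 0.2216]
tcp_rot: [-0.046, 0.999, -0.0, -0.0]
wrist_force: [1.0, 0.0, -0.0]
width: 0.0103
grip_force: 0.0
```

Emit:
send_rows --commands '[[[-1,0.265,-0.404,0,0],[-1,0.265,-0.404,0,0],[-1,0.265,-0.404,0,0],[-1,0.265,-0.404,0,0],[-1,0.265,-0.404,0,0]]]'

```text
t: 1.65
tool_pos: [0.5495, -0.0025, 0.2214]
tcp_rot: [-0.046, 0.999, -0.0, -0.0]
wrist_force: [0.5, 0.8, 0.2]
width: 0.0004
grip_force: 0.0
```

Emit:
send_rows --commands '[[[-1,0,0,-0.1,0],[-1,0,0,-0.21,0],[-1,0,0,-0.21,0]]]'

```text
t: 1.95
tool_pos: [0.5442, -0.0002, 0.1117]
tcp_rot: [-0.047, 0.999, -0.0, -0.006]
wrist_force: [-0.9, -0.2, -0.1]
width: 0.0004
grip_force: 0.0
```

Emit:
send_rows --commands '[[[-1,-0.04,-0.004,0,0],[-1,-0.08,-0.008,0,0],[-1,-0.12,-0.012,0,0],[-1,-0.16,-0.016,0,0],[-1,-0.18,-0.018,0,0]]]'

```text
t: 2.45
tool_pos: [0.4576, -0.0083, 0.1182]
tcp_rot: [-0.047, 0.999, -0.0, 0.0]
wrist_force: [-0.4, -0.8, 0.2]
width: 0.0003
grip_force: 0.0
```

Emit:
send_rows --commands '[[[-1,-0.005,0,0,0],[-1,-0.005,0,0,0]]]'

```text
t: 2.65
tool_pos: [0.4571, -0.0079, 0.1174]
tcp_rot: [-0.047, 0.999, 0.0, 0.001]
wrist_force: [0.3, -0.0, 0.6]
width: 0.0003
grip_force: 0.0
```

Run:
```python
from h import *
for n in ("top","side"):
    c=cam(n); see("green",.112,c,4)
```

```text
green [413.3 115.3] 443 ray [ 0.7666 -0.4622  0.112 ] medP [ 0.7909 -0.4863  0.0333] zmax 1.378
green [479.9 293.4] 675 ray [ 0.7279 -0.5068  0.112 ] medP [ 0.7893 -0.4905  0.0314] zmax 1.005
```

Emit:
send_rows --commands '[[[-1,-0.006,0,0,0],[-1,-0.006,0,0,0]]]'

```text
t: 2.95
tool_pos: [0.4529, -0.0082, 0.1165]
tcp_rot: [-0.047, 0.999, 0.0, -0.0]
wrist_force: [-0.9, -0.7, -0.3]
width: 0.0003
grip_force: 0.0
```

Emit:
send_rows --commands '[[[-1,-0.006,0,0,0],[-1,-0.006,0,0,0]]]'

```text
t: 3.15
tool_pos: [0.4495, -0.0083, 0.1165]
tcp_rot: [-0.047, 0.999, -0.0, -0.0]
wrist_force: [-0.1, -0.4, -0.2]
width: 0.0002
grip_force: 0.0
```

Run:
```python
from h import *
c=cam("side"); save("s1",cv2.resize(c[0][130:330,180:420],None,fx=3,fy=3))
```

```text
(no output)
```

View pics/s1.png

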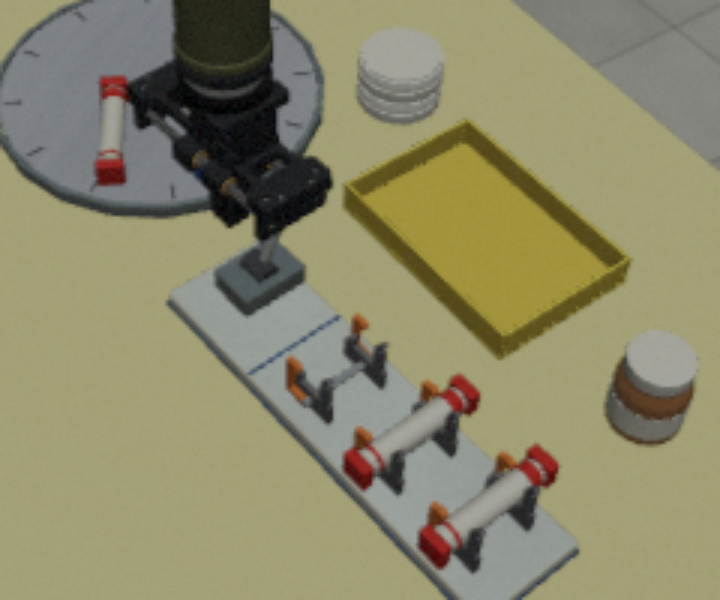

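The jaws hide the ball at this angle, and the wrist force stayed near zero. I'll lift and look at the lever.

Emit:
send_rows --commands '[[[-1,0,0,0.1,0],[-1,0,0,0.2,0],[-1,0,0,0.3,0],[-1,-0.2,0,0.3,0],[-1,-0.2,0,0.3,0]]]'

```text
t: 3.7
tool_pos: [0.3515, -0.0078, 0.2681]
tcp_rot: [-0.047, 0.999, 0.0, 0.003]
wrist_force: [-1.2, -1.0, 0.9]
width: 0.0005
grip_force: 0.0
```

Run:
```python
from h import *
for n in ("top","side","wrist"):
    c=cam(n); see("green",.112,c,4)
    if n=="wrist": save("w1",c[0])
print(status.state()["tool_pos"])
```

```text
green [413.3 115.5] 446 ray [ 0.766  -0.4619  0.112 ] medP [ 0.79   -0.4878  0.0332] zmax 0.041
green [259.7 195. ] 28 ray [ 0.5119 -0.0039  0.112 ] medP [ 0.5103 -0.0051  0.1261] zmax 0.13
green [276.4 195.7] 53 ray [ 0.5143 -0.0028  0.112 ] medP [ 0.5094 -0.0106  0.122 ] zmax 0.129
green [480.  293.6] 689 ray [ 0.7277 -0.5072  0.112 ] medP [ 0.789  -0.4903  0.0315] zmax 1.005
green [271.3 355.3] 278 ray [ 0.5207 -0.0035  0.112 ] medP [ 0.511  -0.0046  0.1242] zmax 0.429
[ 0.34519199 -0.00928973  0.26631153]
```

View pics/w1.png

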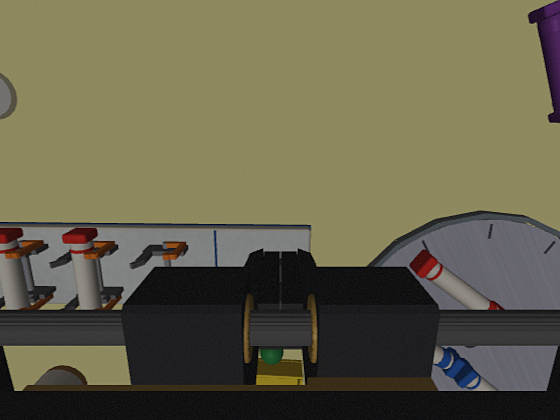

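Run:
```python
from h import *
f=np.load("pics/side0.npz");K,T=f["K"],f["T"]
for p in [(.4495,-.008,.0945),(.4495,-.008,.1165),(.511,-.004,.113),(.434,-.011,.112),(.4495,-.008,.16)]:
    q=K@(T[:3,:3].T@(np.array(p)-T[:3,3])); u=q[:2]/q[2]; print(p,np.round(u,1),"crop",np.round((u-[180,130])*3))
```

```text
(0.4495, -0.008, 0.0945) [257.2 211.3] crop [231. 244.]
(0.4495, -0.008, 0.1165) [256.9 205.8] crop [231. 227.]
(0.511, -0.004, 0.113) [275.6 196.2] crop [287. 199.]
(0.434, -0.011, 0.112) [252.6 210.1] crop [218. 240.]
(0.4495, -0.008, 0.16) [256.5 194.3] crop [229. 193.]
```

The side view shows the fingers swept past but the lever stayed on, with the ball at (0.511,-0.004,0.113). I'll grip the ball across the swing direction and drag it over on its arc.

Emit:
send_rows --commands '[[[1,0.33,0.01,0,0],[1,0.33,0.01,0,0],[1,0.33,0.01,0,0],[1,0.33,0.01,0,0],[1,0.33,0.01,0,0]]]' --squeeze 15

```text
t: 4.35
tool_pos: [0.5183, -0.0028, 0.2661]
tcp_rot: [-0.047, 0.999, 0.001, 0.001]
wrist_force: [-0.6, 0.8, 0.4]
width: 0.0381
grip_force: 0.0
```

Emit:
send_rows --commands '[[[1,0,0,-0.05,0],[1,0,0,-0.1,0],[1,0,0,-0.1,0]]]'

```text
t: 4.65
tool_pos: [0.5118, -0.0038, 0.2143]
tcp_rot: [-0.047, 0.999, -0.0, -0.004]
wrist_force: [-0.5, 0.5, -0.8]
width: 0.0623
grip_force: 0.0
```

Run:
```python
from h import *
s=status.state(); print(s["tool_pos"],s["width"])
c=cam("wrist"); see("green",.112,c,4); save("w2",c[0])
```

```text
[ 0.51181663 -0.0038113   0.21428211] 0.06230073029032714
green [279.9 208.9] 741 ray [ 0.5148 -0.0042  0.112 ] medP [ 0.5117 -0.0045  0.1231] zmax 0.378
```

Emit:
send_rows --commands '[[[1,0,0,-0.1,0],[1,0,0,-0.19,0],[1,0,0,-0.2,0],[1,0,0,-0.2,0]]]'

```text
t: 5.1
tool_pos: [0.515, -0.0032, 0.1173]
tcp_rot: [-0.047, 0.999, -0.0, -0.0]
wrist_force: [0.3, -0.1, 1.5]
width: 0.0882
grip_force: 0.0
```

Emit:
send_rows --commands '[[[-1,0,0,0,0],[-1,0,0,0,0],[-1,0,0,0,0],[-1,0,0,0,0],[-1,0,0,0,0]]]'

```text
t: 5.6
tool_pos: [0.5152, -0.0033, 0.1171]
tcp_rot: [-0.047, 0.999, 0.0, 0.0]
wrist_force: [0.3, 0.5, -0.9]
width: 0.0502
grip_force: 0.0
```

Emit:
send_rows --commands '[[[-1,0,0,0,0],[-1,0,0,0,0],[-1,0,0,0,0],[-1,0,0,0,0],[-1,0,0,0,0]]]'

```text
t: 6.1
tool_pos: [0.5149, -0.0033, 0.1166]
tcp_rot: [-0.047, 0.999, 0.0, -0.0]
wrist_force: [-0.2, 0.3, -1.0]
width: 0.0102
grip_force: 0.0
```

Run:
```python
from h import *
c=cam("wrist"); see("green",.112,c,4); s=cam("side"); see("green",.112,s,4);see("green",.112,cam("top"),4)
im=np.hstack([cv2.resize(c[0][150:390,160:400],(400,400)),cv2.resize(s[0][150:270,200:320],(400,400))]); save("w3",im)
```

```text
green [279.6 249.6] 1425 ray [ 0.514  -0.0041  0.112 ] medP [ 0.5084 -0.0044  0.1232] zmax 0.279
green [276.3 196.2] 45 ray [ 0.5131 -0.0043  0.112 ] medP [ 0.5074 -0.0112  0.1201] zmax 0.136
green [479.8 293.4] 676 ray [ 0.7279 -0.5066  0.112 ] medP [ 0.7897 -0.4902  0.0314] zmax 1.005
green [413.4 115.4] 437 ray [ 0.7664 -0.4624  0.112 ] medP [ 0.7908 -0.4874  0.033 ] zmax 1.378
```

View pics/w3.png

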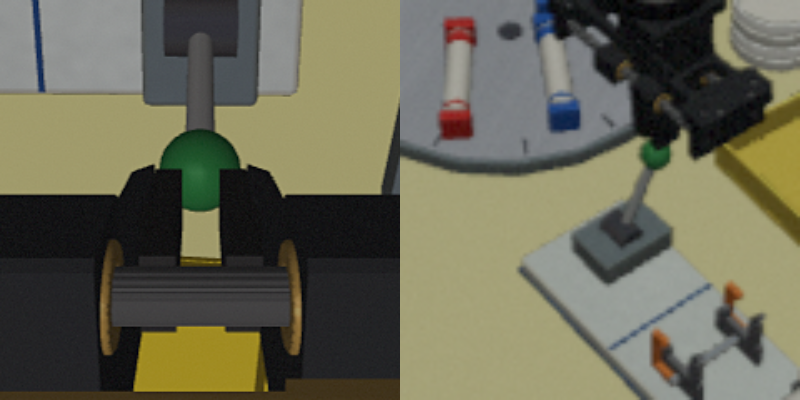

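Run:
```python
from h import *
im,d,K,T=cam("wrist"); P=cloud(d,K,T); s=status.state(); print(s["tool_pos"],s["width"])
for (u,v) in [(240,256),(255,256),(245,262),(300,256),(305,265),(240,280),(240,300),(280,245),(268,262),(292,262)]:
    print((u,v),im[v,u],np.round(P[v,u],4),d[v,u])
im,d,K,T=cam("side"); P=cloud(d,K,T)
for v in range(180,202,2): print(v,[(tuple(im[v,u]),np.round(P[v,u],3).tolist()) for u in (273,277)])
```

```text
[ 0.5149687  -0.00327654  0.11662556] 0.00020634494872739202
(240, 256) [159 153 108] [ 0.5692 -0.0344  0.    ] 0.30175412
(255, 256) [ 9 15 11] [ 0.5052 -0.0155  0.1434] 0.14688742
(245, 262) [128 125  86] [ 0.5754 -0.0297 -0.0018] 0.30533487
(300, 256) [15 22 21] [0.5039 0.004  0.1422] 0.14824069
(305, 265) [18 19 17] [0.5042 0.0057 0.1503] 0.14059027
(240, 280) [14 15 16] [ 0.4828 -0.0159  0.2088] 0.07792093
(240, 300) [15 14 18] [ 0.4822 -0.0149  0.2185] 0.06842668
(280, 245) [30 83 41] [ 0.5065 -0.0045  0.1246] 0.16563204
(268, 262) [14 16 18] [ 0.5065 -0.0097  0.1455] 0.14541785
(292, 262) [23 26 25] [5.054e-01 5.000e-04 1.458e-01] 0.14505269
180 [((np.uint8(0), np.uint8(3), np.uint8(1)), [0.483, -0.034, 0.214]), ((np.uint8(58), np.uint8(52), np.uint8(44)), [0.49, -0.041, 0.216])]
182 [((np.uint8(15), np.uint8(16), np.uint8(20)), [0.484, -0.033, 0.206]), ((np.uint8(52), np.uint8(44), np.uint8(30)), [0.491, -0.039, 0.207])]
184 [((np.uint8(13), np.uint8(7), np.uint8(14)), [0.504, -0.002, 0.162]), ((np.uint8(7), np.uint8(2), np.uint8(9)), [0.504, -0.021, 0.178])]
186 [((np.uint8(
[... 429 characters left out ...]
np.uint8(108), np.uint8(74)), [0.509, 0.006, 0.122]), ((np.uint8(9), np.uint8(8), np.uint8(4)), [0.506, -0.017, 0.144])]
194 [((np.uint8(41), np.uint8(89), np.uint8(46)), [0.505, -0.001, 0.122]), ((np.uint8(39), np.uint8(92), np.uint8(50)), [0.512, -0.008, 0.125])]
196 [((np.uint8(32), np.uint8(78), np.uint8(41)), [0.502, -0.004, 0.119]), ((np.uint8(41), np.uint8(96), np.uint8(54)), [0.509, -0.013, 0.123])]
198 [((np.uint8(50), np.uint8(74), np.uint8(43)), [0.5, -0.008, 0.116]), ((np.uint8(23), np.uint8(71), np.uint8(33)), [0.508, -0.014, 0.117])]
200 [((np.uint8(106), np.uint8(108), np.uint8(91)), [0.501, -0.006, 0.106]), ((np.uint8(50), np.uint8(68), np.uint8(44)), [0.509, -0.013, 0.107])]
```

Both cameras put the fingertips at z≈0.141 while the reported TCP z is 0.1166. So the tips stand 25 mm behind the reported TCP, not 22 mm ahead of it as stated. That explains the passes over the ball. From here I use tip z = reported z + 0.025 and grasp point z = reported z + 0.044.

Emit:
send_rows --commands '[[[0.2,-0.006,0,0,0],[0.2,-0.006,0,0,0],[0.2,-0.006,0,0,0],[0.2,-0.006,0,0,0],[0.2,-0.006,0,0,0]]]' --squeeze 15

```text
t: 6.85
tool_pos: [0.5121, -0.0033, 0.1167]
tcp_rot: [-0.047, 0.999, 0.0, 0.0]
wrist_force: [0.2, -1.4, 0.4]
width: 0.0387
grip_force: 0.0
```

Emit:
send_rows --commands '[[[0.2,0,0,0,0],[0.2,0,0,-0.05,0],[0.2,0,0,-0.095,0],[0.2,0,0,-0.095,0]]]'

```text
t: 7.25
tool_pos: [0.5103, -0.0034, 0.0672]
tcp_rot: [-0.047, 0.999, -0.0, -0.002]
wrist_force: [-0.4, 0.5, 0.0]
width: 0.053
grip_force: 0.0
```

Emit:
send_rows --commands '[[[-1,0,0,0,0],[-1,0,0,0,0],[-1,0,0,0,0],[-1,0,0,0,0],[-1,0,0,0,0]]]'

```text
t: 7.75
tool_pos: [0.5126, -0.0037, 0.0699]
tcp_rot: [-0.047, 0.999, -0.0, 0.001]
wrist_force: [0.3, -0.5, 5.3]
width: 0.0224
grip_force: 14.7
```

Emit:
send_rows --commands '[[[-1,-0.037,-0.0034,0.012,0],[-1,-0.077,-0.007,0.016,0],[-1,-0.116,-0.0107,0.01,0],[-1,-0.157,-0.0145,-0.006,0],[-1,-0.157,-0.0145,-0.006,0]]]' --squeeze 20

```text
t: 8.25
tool_pos: [0.4353, -0.0104, 0.0664]
tcp_rot: [-0.047, 0.999, 0.0, 0.002]
wrist_force: [3.2, -1.3, -1.9]
width: 0.0218
grip_force: 20.1
```

Emit:
send_rows --commands '[[[-1,-0.004,0,0,0],[-1,-0.004,0,0,0]]]'

```text
t: 8.45
tool_pos: [0.4353, -0.0103, 0.0664]
tcp_rot: [-0.047, 0.999, 0.0, 0.003]
wrist_force: [5.5, -3.3, -4.1]
width: 0.0223
grip_force: 20.1
```

Run:
```python
from h import *
for n in ("wrist","side"): see("green",.112,cam(n),4)
```

```text
green [279.4 298.4] 1267 ray [ 0.4337 -0.0112  0.112 ] medP [ 0.431  -0.0115  0.1165] zmax 0.229
green [279.4 347.6] 121 ray [ 0.456  -0.0091  0.112 ] medP [ 0.4477 -0.0098  0.1227] zmax 0.125
green [479.9 293.5] 690 ray [ 0.7279 -0.5068  0.112 ] medP [ 0.7891 -0.4906  0.0313] zmax 1.005
```

Emit:
send_rows --commands '[[[-1,-0.006,0,0,0],[-1,-0.006,0,0,0],[0.2,-0.004,0,0,0],[0.2,-0.004,0,0,0],[0.2,-0.004,0,0,0]]]'

```text
t: 9.05
tool_pos: [0.4286, -0.0104, 0.0662]
tcp_rot: [-0.047, 0.999, 0.0, -0.001]
wrist_force: [-0.2, -0.5, -0.4]
width: 0.0438
grip_force: 0.0
```

Emit:
send_rows --commands '[[[0.2,0,0,0,0],[0.2,0,0,0,0],[0.2,0,0,0.1,0],[0.2,0,0,0.2,0],[0.2,0,0,0.2,0]]]'

```text
t: 9.55
tool_pos: [0.432, -0.01, 0.1704]
tcp_rot: [-0.047, 0.999, 0.0, 0.004]
wrist_force: [0.9, -0.6, -0.8]
width: 0.0528
grip_force: 0.0
```

Run:
```python
from h import *
for n in ("wrist","side","top"): see("green",.112,cam(n),4)
print(status.state()["tool_pos"])
```

```text
green [278.8 233. ] 1063 ray [ 0.4414 -0.0105  0.112 ] medP [ 0.4378 -0.0108  0.1213] zmax 0.333
green [254.5 209.1] 58 ray [ 0.4399 -0.011   0.112 ] medP [ 0.4366 -0.0172  0.1191] zmax 0.126
green [479.9 293.6] 696 ray [ 0.7278 -0.507   0.112 ] medP [ 0.7894 -0.4907  0.0314] zmax 1.005
green [413.4 115.4] 439 ray [ 0.7663 -0.4623  0.112 ] medP [ 0.7907 -0.4868  0.0333] zmax 1.378
[ 0.42903285 -0.01090586  0.16597994]
```

The lever moved, but the ball's shift of 73–74 mm falls a little short of the expected 76. I'll press it against its stop with closed fingers.

Emit:
send_rows --commands '[[[-1,0.11,0.01,0.02,0],[-1,0.11,0.01,0.02,0],[-1,0.11,0.01,0,0],[-1,0.11,0.01,0,0],[-1,0.11,0.01,0,0]]]'

```text
t: 10.2
tool_pos: [0.4823, -0.0058, 0.1648]
tcp_rot: [-0.047, 0.999, -0.0, -0.002]
wrist_force: [0.4, 0.2, -0.3]
width: 0.0149
grip_force: 0.0
```

Emit:
send_rows --commands '[[[-1,0,0,-0.09,0],[-1,0,0,-0.18,0],[-1,0,0,-0.18,0],[-1,-0.03,-0.003,-0.18,0],[-1,-0.045,-0.004,-0.18,0]]]'

```text
t: 10.7
tool_pos: [0.464, -0.0071, 0.0777]
tcp_rot: [-0.047, 0.999, 0.001, 0.003]
wrist_force: [9.9, -0.5, -1.6]
width: 0.0005
grip_force: 3.6
```

Emit:
send_rows --commands '[[[-1,-0.006,-0.0005,0,0],[-1,-0.006,-0.0005,0,0]]]'

```text
t: 10.9
tool_pos: [0.4638, -0.0069, 0.0787]
tcp_rot: [-0.047, 0.999, 0.001, 0.005]
wrist_force: [5.4, 0.6, -0.8]
width: 0.0001
grip_force: 2.4
```

Emit:
send_rows --commands '[[[-1,-0.006,-0.0005,0,0],[-1,-0.006,-0.0005,0,0]]]'

```text
t: 11.1
tool_pos: [0.4634, -0.0068, 0.079]
tcp_rot: [-0.047, 0.999, 0.001, 0.008]
wrist_force: [9.4, -0.8, -1.5]
width: 0.001
grip_force: 3.8
```

Emit:
send_rows --commands '[[[-1,0.03,0.002,0,0],[-1,0.05,0,0.1,0],[0.3,0.05,0,0.2,0],[0.3,0.05,0,0.2,0],[0.3,0.05,-0.05,0.2,0]]]' --squeeze 45

```text
t: 11.6
tool_pos: [0.4824, -0.03, 0.1796]
tcp_rot: [-0.05, 0.999, 0.001, 0.003]
wrist_force: [0.6, -0.9, 0.4]
width: 0.0226
grip_force: 0.0
```

Emit:
send_rows --commands '[[[0.3,0,-0.39,0,0],[0.3,0,-0.39,0,0],[0.3,0,-0.39,0,0],[0.3,0,-0.39,0,0],[0.3,0,-0.39,0,0]]]'

```text
t: 12.1
tool_pos: [0.4785, -0.2366, 0.1767]
tcp_rot: [-0.041, 0.999, -0.003, -0.001]
wrist_force: [-0.1, 0.2, 0.3]
width: 0.0571
grip_force: 0.0
```

Run:
```python
from h import *
print(status.state()["tool_pos"])
c=cam("top"); see("green",.112,c,4)
c=cam("wrist"); see("red",.069,c,20); see("orange",.069,c,20);see("green",.112,c,4); save("w4",c[0])
```

```text
[ 0.47845485 -0.23658917  0.1767079 ]
green [413.4 115.5] 422 ray [ 0.7661 -0.4624  0.112 ] medP [ 0.7912 -0.4873  0.0331] zmax 1.378
green [261.  218.9] 35 ray [ 0.4407 -0.0099  0.112 ] medP [ 0.4399 -0.0103  0.1251] zmax 1.378
red [165.5 134.6] 484 ray [ 0.4324 -0.3264  0.069 ] medP [ 0.4325 -0.3267  0.0685] zmax 0.34
red [279.8 133.9] 504 ray [ 0.4242 -0.2378  0.069 ] medP [ 0.4241 -0.2379  0.0684] zmax 0.34
red [279.1 154.2] 128 ray [ 0.4398 -0.2369  0.069 ] medP [ 0.4403 -0.237   0.0656] zmax 0.34
red [169.1 154.8] 122 ray [ 0.4479 -0.3237  0.069 ] medP [ 0.4483 -0.3246  0.0659] zmax 0.068
red [278.9 252.7] 316 ray [ 0.5233 -0.2299  0.069 ] medP [ 0.5251 -0.23    0.0656] zmax 0.34
red [175.6 253.1] 235 ray [ 0.5316 -0.3181  0.069 ] medP [ 0.5326 -0.3186  0.0661] zmax 0.34
red [279.8 269.9] 393 ray [ 0.5393 -0.2277  0.069 ] medP [ 0.5396 -0.2277  0.0683] zmax 0.07
red [167.1 268.9] 94 ray [ 0.5471 -0.3255  0.069 ] medP [ 0.5468 -0.3262  0.0681] zmax 0.07
orange [188.8 157.9] 198 ray [ 0.449  -0.3081  0.069 ] medP [ 0.4496 -0.3098  0.0699] zmax 0.34
orange [299.9 158.5] 180 ray [ 0.4417 -0.2202  0.069 ] medP [ 0.442  -0.2201  0.0699] zmax 0.34
orange [392.1 154.2] 135 ray [ 0.4321 -0.148   0.069 ] medP [ 0.435 -0.136  0.033] zmax 0.035
orange [413.1 159.5] 160 ray [ 0.4347 -0.1306  0.069 ] medP [ 0.4346 -0.1313  0.0697] zmax 0.072
orange [384.5 233.6] 64 ray [ 0.4982 -0.1427  0.069 ] medP [ 0.51   -0.1308  0.0332] zmax 0.043
orange [194.  246.6] 116 ray [ 0.5242 -0.3026  0.069 ] medP [ 0.5235 -0.3027  0.0701] zmax 0.193
orange [298.9 246.9] 129 ray [ 0.5166 -0.2134  0.069 ] medP [ 0.5162 -0.2134  0.07  ] zmax 0.073
orange [404.1 246.9] 128 ray [ 0.5087 -0.124   0.069 ] medP [ 0.5084 -0.1246  0.0699] zmax 0.072
```

View pics/w4.png

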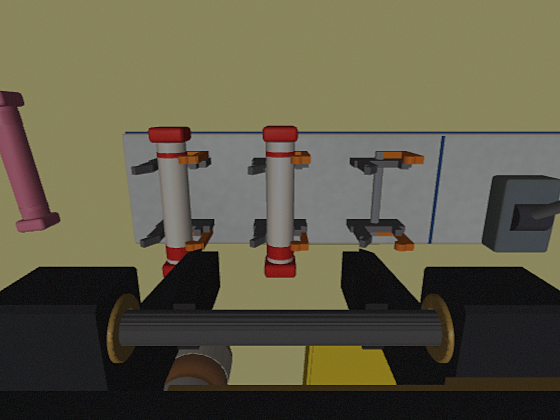

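The wrist view shows old_1 at (280,200), old_0 at (175,200), the empty clip2 at (385,200), and the pink decoy far left. The lever is now off. Next is old_1, centred at (0.482,-0.232).

Emit:
send_rows --commands '[[[0.3,0,0,0,0],[0.3,0,0,-0.1,0],[0.3,0,0,-0.15,0],[0.3,0,0,-0.15,0]]]'

```text
t: 12.6
tool_pos: [0.479, -0.225, 0.099]
tcp_rot: [-0.049, 0.999, 0.002, -0.003]
wrist_force: [-0.2, -0.5, 1.0]
width: 0.0575
grip_force: 0.0
```

Emit:
send_rows --commands '[[[0.3,0,0,0,0],[0.3,0,0,0,0],[0.3,0,0,0,0]]]'

```text
t: 12.9
tool_pos: [0.4821, -0.228, 0.1027]
tcp_rot: [-0.047, 0.999, -0.0, 0.001]
wrist_force: [-0.6, -0.3, -0.3]
width: 0.0568
grip_force: 0.0
```

Emit:
send_rows --commands '[[[0.3,0,-0.008,-0.06,0],[0.3,0,-0.008,-0.12,0],[0.3,0,-0.008,-0.177,0],[0.3,0,-0.008,-0.177,0],[0.3,0,-0.008,-0.177,0]]]'

```text
t: 13.4
tool_pos: [0.4814, -0.232, 0.0135]
tcp_rot: [-0.047, 0.999, -0.0, 0.0]
wrist_force: [0.7, 0.5, 0.8]
width: 0.0573
grip_force: 0.0
```

Emit:
send_rows --commands '[[[-1,0,0,0,0],[-1,0,0,0,0],[-1,0,0,0,0],[-1,0,0,0,0],[-1,0,0,0,0]]]' --squeeze 45

```text
t: 13.9
tool_pos: [0.4812, -0.2321, 0.013]
tcp_rot: [-0.047, 0.999, -0.0, 0.0]
wrist_force: [-0.9, -0.8, 3.0]
width: 0.0207
grip_force: 44.1
```

Emit:
send_rows --commands '[[[-1,0,0,0,0],[-1,0,0,0,0],[-1,0,0,0,0]]]'

```text
t: 14.2
tool_pos: [0.4812, -0.2321, 0.013]
tcp_rot: [-0.047, 0.999, -0.0, 0.0]
wrist_force: [-1.0, -0.4, 5.7]
width: 0.0206
grip_force: 44.0
```

Run:
```python
from h import *
c=cam("wrist"); s=cam("side")
save("g1",np.hstack([cv2.resize(c[0][120:330,175:385],(400,400)),cv2.resize(s[0][200:320,270:390],(400,400))]))
P=cloud(*s[1:]); 
for u in range(300,330,3): print(u,[ (v,np.round(P[v,u],3).tolist()) for v in range(240,290,6) if s[0][v,u].max()<45])
```

```text
300 [(240, [0.472, -0.168, 0.127]), (258, [0.445, -0.207, 0.118])]
303 [(252, [0.453, -0.206, 0.136]), (258, [0.451, -0.21, 0.117]), (264, [0.448, -0.216, 0.103])]
306 [(240, [0.442, -0.227, 0.212]), (246, [0.442, -0.228, 0.191]), (252, [0.458, -0.212, 0.138]), (258, [0.456, -0.215, 0.119])]
309 [(240, [0.444, -0.234, 0.218]), (246, [0.447, -0.232, 0.192]), (252, [0.445, -0.237, 0.177]), (258, [0.455, -0.228, 0.135]), (270, [0.469, -0.216, 0.06])]
312 [(252, [0.446, -0.246, 0.186]), (258, [0.457, -0.235, 0.142]), (264, [0.478, -0.215, 0.076]), (270, [0.476, -0.219, 0.057])]
315 [(246, [0.446, -0.254, 0.217]), (252, [0.449, -0.252, 0.191]), (258, [0.448, -0.256, 0.174]), (264, [0.457, -0.248, 0.133]), (276, [0.449, -0.261, 0.106])]
318 [(246, [0.45, -0.258, 0.219]), (252, [0.044, -0.697, 1.005]), (258, [0.449, -0.264, 0.182]), (264, [0.459, -0.256, 0.141]), (270, [0.461, -0.256, 0.116]), (276, [0.451, -0.269, 0.115]), (282, [0.47, -0.252, 0.051])]
321 [(246, [0.456, -0.261, 0.217]), (252, [0.459, -0.26, 0.193]), (258, [0.454, -0.269, 0.184]), (264, [0.463, -0.261, 0.144]), (270, [0.044, -0.697, 1.005]), (276, [0.455, -0.275, 0.119]), (282, [0.474, -0.259, 0.057])]
324 [(246, [0.462, -0.264, 0.216]), (252, [0.467, -0.262, 0.188]), (258, [0.459, -0.272, 0.184]), (264, [0.464, -0.27, 0.154]), (270, [0.462, -0.275, 0.138]), (282, [0.486, -0.256, 0.042])]
327 [(246, [0.467, -0.269, 0.218]), (252, [0.47, -0.268, 0.194]), (258, [0.467, -0.273, 0.179]), (264, [0.47, -0.273, 0.154]), (270, [0.469, -0.277, 0.134]), (276, [0.461, -0.288, 0.131])]
```

View pics/g1.png

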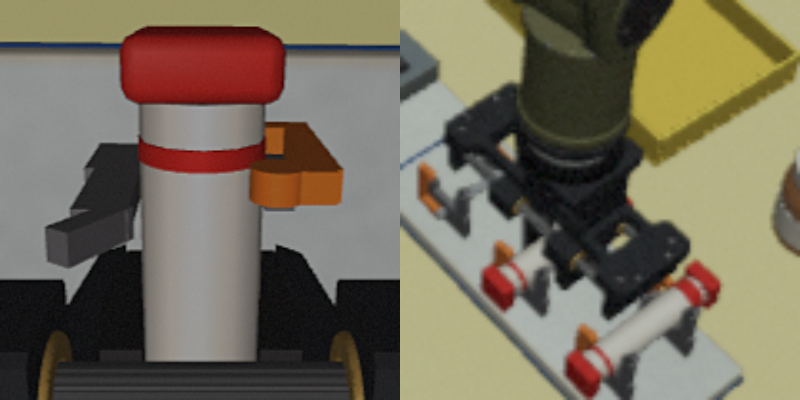

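Emit:
send_rows --commands '[[[-1,0,0,0.01,0],[-1,0,0,0.02,0],[-1,0,0,0.03,0],[-1,0,0,0.05,0],[-1,0,0,0.05,0]]]'

```text
t: 14.8
tool_pos: [0.4822, -0.2314, 0.0395]
tcp_rot: [-0.047, 0.999, 0.0, 0.002]
wrist_force: [0.3, 0.5, -0.9]
width: 0.0207
grip_force: 44.5
```

Run:
```python
from h import *
c=cam("wrist"); see("red",.069,c,20)
print(status.state()["tool_pos"],status.state()["width"])
```

```text
red [ 52.6 144. ] 2243 ray [ 0.4319 -0.3249  0.069 ] medP [ 0.432  -0.3255  0.0684] zmax 0.202
red [281.4 154.4] 3225 ray [ 0.4275 -0.2366  0.069 ] medP [ 0.4245 -0.2369  0.0946] zmax 0.202
red [ 66.7 184.2] 480 ray [ 0.4473 -0.3207  0.069 ] medP [ 0.4482 -0.3227  0.0659] zmax 0.069
red [280.3 203.1] 770 ray [ 0.447  -0.2351  0.069 ] medP [ 0.4412 -0.2357  0.0919] zmax 0.202
red [ 75.4 358. ] 61 ray [ 0.5302 -0.3229  0.069 ] medP [ 0.534  -0.3259  0.0644] zmax 0.202
red [ 72.6 381.1] 241 ray [ 0.5435 -0.3251  0.069 ] medP [ 0.5453 -0.3269  0.0674] zmax 0.07
[ 0.48206984 -0.23111279  0.03901244] 0.020921595515480555
```

old_1 came out with the tool. The vial axis lies 42 mm above the reported TCP z. Next I carry it to the tray.

Emit:
send_rows --commands '[[[-1,0,0,0.09,0],[-1,0,0,0.17,0],[-1,0.08,0.04,0.17,-0.042],[-1,0.16,0.08,0.17,-0.042],[-1,0.24,0.12,0.17,-0.042]]]'

```text
t: 15.35
tool_pos: [0.6023, -0.1705, 0.1238]
tcp_rot: [-0.014, 1.0, 0.0, 0.001]
wrist_force: [0.2, 0.2, -1.5]
width: 0.0208
grip_force: 44.5
```

Emit:
send_rows --commands '[[[-1,0.08,0.04,0,0],[-1,0.16,0.078,0,0],[-1,0.176,0.078,0,0],[-1,0.176,0.078,0,0],[-1,0.176,0.078,0,0]]]'

```text
t: 15.85
tool_pos: [0.6874, -0.1337, 0.1223]
tcp_rot: [-0.014, 1.0, -0.0, -0.001]
wrist_force: [-0.3, 0.2, -1.1]
width: 0.0205
grip_force: 44.5
```

Run:
```python
from h import *
print(status.state()["tool_pos"],status.state()["width"])
f=np.load("pics/top0.npz"); im,d,K,T=f["im"],f["d"],f["K"],f["T"]
def tray(im,d,K,T,name):
    m=mask(im,"yellow"); P=cloud(d,K,T); P=P[(m>0)&(abs(P[...,2]-.0354)<.006)][:,:2].astype(np.float32)
    r=cv2.minAreaRect(P); print(name,len(P),r)
tray(im,d,K,T,"top")
f=np.load("pics/side0.npz"); tray(f["im"],f["d"],f["K"],f["T"],"side")
c=cam("wrist"); tray(*c,"wrist"); save("w5",c[0])
```

```text
[ 0.68743801 -0.13370879  0.1222571 ] 0.02053730077105312
top 95 ((0.6273803114891052, -0.0902635008096695), (0.093754343688488, 0.24921847879886627), 26.17899513244629)
side 284 ((0.6934515833854675, -0.0694786012172699), (0.16255030035972595, 0.23537829518318176), 2.172163963317871)
wrist 3396 ((0.6939343214035034, -0.06895564496517181), (0.15592846274375916, 0.23503145575523376), 1.6691733598709106)
```

Emit:
send_rows --commands '[[[-1,0.012,0,-0.09,0],[-1,0.012,0,-0.18,0],[-1,0.012,0,-0.24,0],[-1,0.012,0,-0.265,0],[-1,0.012,0,-0.275,0]]]'

```text
t: 16.4
tool_pos: [0.6908, -0.1343, -0.0127]
tcp_rot: [-0.013, 1.0, -0.001, -0.004]
wrist_force: [-18.2, 1.3, 41.2]
width: 0.0208
grip_force: 65.5
```

Emit:
send_rows --commands '[[[-1,0,0,-0.004,0],[-1,0,0,-0.004,0]]]'

```text
t: 16.6
tool_pos: [0.6908, -0.1343, -0.0126]
tcp_rot: [-0.013, 1.0, -0.001, -0.004]
wrist_force: [-14.9, 0.7, 24.4]
width: 0.021
grip_force: 56.7
```

Emit:
send_rows --commands '[[[-1,0,0,0.012,0],[-1,0,0,0.016,0]]]'

```text
t: 16.8
tool_pos: [0.6961, -0.134, -0.0066]
tcp_rot: [-0.014, 1.0, -0.0, 0.002]
wrist_force: [0.7, -0.3, -0.3]
width: 0.0209
grip_force: 44.5
```

Run:
```python
from h import *
print(status.state()["tool_pos"],status.state()["wrist_force"])
c=cam("wrist"); s=cam("side"); see("red",.03,c,50); see("red",.03,s,20)
save("g2",np.hstack([cv2.resize(c[0],(440,330)),cv2.resize(s[0][150:260,285:395],(330,330))]))
```

```text
[ 0.69610317 -0.13396727 -0.00655315] [ 0.72814993 -0.3227175  -0.31821647]
red [280.9 154.2] 3184 ray [ 0.6403 -0.1356  0.03  ] medP [ 0.6382 -0.1357  0.0485] zmax 0.156
red [280.2 202.9] 766 ray [ 0.6589 -0.1353  0.03  ] medP [ 0.6549 -0.1355  0.0458] zmax 0.156
red [217.5 158.7] 47 ray [0.4919 0.2967 0.03  ] medP [0.4751 0.2576 0.0675] zmax 1.005
red [216.3 186.6] 74 ray [0.4291 0.1908 0.03  ] medP [0.417  0.1627 0.0628] zmax 0.072
red [340.5 226. ] 66 ray [ 0.6409 -0.1324  0.03  ] medP [ 0.6327 -0.1393  0.0442] zmax 0.052
red [359.5 285.3] 97 ray [ 0.5595 -0.3074  0.03  ] medP [ 0.5436 -0.3222  0.0663] zmax 0.072
red [324.4 311.7] 94 ray [ 0.4419 -0.3172  0.03  ] medP [ 0.4277 -0.3304  0.066 ] zmax 1.005
```

View pics/g2.png

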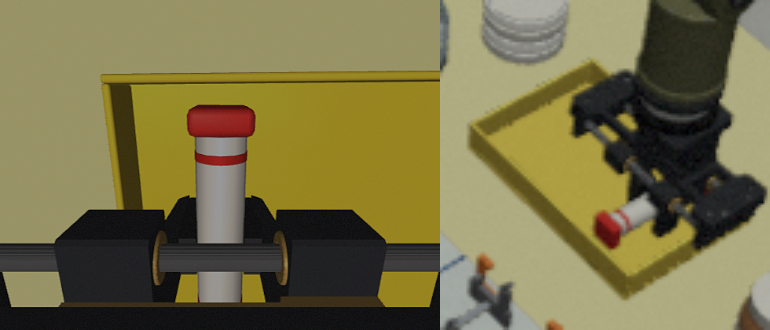

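The vial is held level, with its bottom at reported z + 0.0275. The 41 N contact came at z = -0.0127 while the vial was still 10 mm up, so it was the fingertips touching the floor. The tips are therefore at reported z + 0.0167. With the fingers this low on the vial, I'll back off 2 mm and release. Later grips will sit higher.

Emit:
send_rows --commands '[[[-1,0,0,-0.008,0],[-1,0,0,-0.008,0],[-1,0,0,-0.008,0]]]'

```text
t: 17.2
tool_pos: [0.6958, -0.1333, -0.0125]
tcp_rot: [-0.014, 1.0, -0.0, 0.001]
wrist_force: [-0.8, -1.6, 4.2]
width: 0.021
grip_force: 47.4
```

Emit:
send_rows --commands '[[[-0.1,0,0,0,0],[-0.1,0,0,0,0],[-0.1,0,0,0,0],[-0.1,0,0,0,0]]]'

```text
t: 17.6
tool_pos: [0.6956, -0.1361, -0.0125]
tcp_rot: [-0.013, 1.0, -0.002, 0.001]
wrist_force: [0.0, -4.6, 4.9]
width: 0.0395
grip_force: 2.6
```

Emit:
send_rows --commands '[[[-0.1,0,0,0.05,0],[-0.1,0,0,0.15,0],[-0.1,0,0,0.25,0],[-0.1,0,0,0.3,0],[-0.1,0,0,0.3,0]]]'

```text
t: 18.1
tool_pos: [0.6979, -0.1327, 0.1415]
tcp_rot: [-0.014, 1.0, -0.0, 0.004]
wrist_force: [-0.1, 0.3, -0.5]
width: 0.0399
grip_force: 0.0
```

Run:
```python
from h import *
print(status.state()["tool_pos"],status.state()["wrist_force"])
c=cam("wrist"); see("red",.032,c,50)
c=cam("top"); see("red",.069,c); see("blue",.07,c); see("green",.112,c)
```

```text
[ 0.69790215 -0.13274159  0.14152022] [-0.0853989   0.31924196 -0.47614344]
red [278.1 127.9] 503 ray [ 0.6391 -0.1365  0.032 ] medP [ 0.6391 -0.1365  0.0315] zmax 0.304
red [278.1 148.3] 132 ray [ 0.6547 -0.1361  0.032 ] medP [ 0.6552 -0.1361  0.0285] zmax 0.032
red [279.3 246.6] 338 ray [ 0.7382 -0.1328  0.032 ] medP [ 0.7398 -0.1329  0.0284] zmax 0.304
red [279.3 264.3] 423 ray [ 0.7548 -0.1323  0.032 ] medP [ 0.7551 -0.1324  0.0313] zmax 0.033
red [303.2 159.9] 18 ray [ 0.6292 -0.1337  0.069 ] medP [ 0.6362 -0.1354  0.0332] zmax 0.039
red [362.5 188. ] 16 ray [ 0.5464 -0.3185  0.069 ] medP [ 0.546  -0.3188  0.0712] zmax 0.687
red [171.6 204.9] 27 ray [0.4789 0.2672 0.069 ] medP [0.4786 0.2663 0.0709] zmax 0.077
red [175.9 207.5] 19 ray [0.4712 0.2538 0.069 ] medP [0.47   0.2533 0.0686] zmax 0.075
red [203.9 225.4] 30 ray [0.4185 0.1657 0.069 ] medP [0.4182 0.1654 0.0708] zmax 0.076
blue [148.9 155. ] 23 ray [0.6323 0.3447 0.07  ] medP [0.6316 0.3444 0.0708] zmax 0.077
blue [152.9 158.2] 14 ray [0.6224 0.3317 0.07  ] medP [0.6233 0.3324 0.0689] zmax 0.071
blue [179.4 177.9] 27 ray [0.5632 0.2468 0.07  ] medP [0.563  0.2472 0.0702] zmax 0.075
blue [184.9 182. ] 21 ray [0.5507 0.2296 0.07  ] medP [0.5504 0.2289 0.0717] zmax 0.075
blue [189.5 184.2] 13 ray [0.5442 0.2151 0.07  ] medP [0.5445 0.216  0.0671] zmax 0.072
blue [219.4 199. ] 22 ray [0.501  0.1213 0.07  ] medP [0.5009 0.1221 0.0702] zmax 0.075
blue [550.  227.1] 715 ray [ 0.4405 -0.8935  0.07  ] medP [ 0.4406 -0.8861  0.0813] zmax 1.378
green [413.5 115.5] 423 ray [ 0.766  -0.4625  0.112 ] medP [ 0.7908 -0.4886  0.0331] zmax 1.378
green [261.  218.9] 35 ray [ 0.4407 -0.0099  0.112 ] medP [ 0.4399 -0.0103  0.1241] zmax 1.378
```

old_1 lies flat in the tray, with both ends' tops at z≈0.0315. Next is old_0 at about (0.4895,-0.3217).

Emit:
send_rows --commands '[[[0.3,-0.07,-0.063,0,0.042],[0.3,-0.14,-0.126,0,0.042],[0.3,-0.21,-0.189,0,0.042],[0.3,-0.28,-0.252,0,0.042],[0.3,-0.35,-0.315,0,0.042]]]'

```text
t: 18.7
tool_pos: [0.5169, -0.2909, 0.1348]
tcp_rot: [-0.047, 0.999, 0.001, -0.002]
wrist_force: [-0.2, -0.5, 0.1]
width: 0.0572
grip_force: 0.0
```

Emit:
send_rows --commands '[[[0.3,-0.066,-0.06,0,0],[0.3,-0.066,-0.06,-0.05,0],[0.3,-0.066,-0.06,-0.1,0],[0.3,-0.066,-0.06,-0.1,0],[0.3,-0.066,-0.06,-0.1,0]]]'

```text
t: 19.2
tool_pos: [0.4862, -0.3196, 0.0859]
tcp_rot: [-0.047, 0.999, 0.001, -0.001]
wrist_force: [0.6, -0.0, -0.0]
width: 0.0571
grip_force: 0.0
```

Run:
```python
from h import *
print(status.state()["tool_pos"],status.state()["tcp_rot"])
c=cam("wrist"); see("red",.069,c,50)
```

```text
[ 0.48616287 -0.31955291  0.08586619] [-0.04739876  0.99887452  0.00115052 -0.00131773]
red [ 10.7 129.6] 67 ray [ 0.4373 -0.4639  0.069 ] medP [ 0.4418 -0.4989  0.0231] zmax 0.026
red [275.6 145.5] 1117 ray [ 0.4324 -0.3274  0.069 ] medP [ 0.4324 -0.3275  0.0684] zmax 0.249
red [ 26.  176.8] 50 ray [ 0.4615 -0.4587  0.069 ] medP [ 0.4725 -0.4927  0.0228] zmax 0.249
red [274.2 175.4] 278 ray [ 0.4481 -0.3268  0.069 ] medP [ 0.4487 -0.3268  0.0656] zmax 0.249
red [271.2 306.6] 176 ray [ 0.527  -0.3214  0.069 ] medP [ 0.5294 -0.322   0.0652] zmax 0.068
```

Emit:
send_rows --commands '[[[0.3,0.006,-0.0045,-0.05,0],[0.3,0.006,-0.0045,-0.1,0],[0.3,0.006,-0.0045,-0.12,0],[0.3,0.006,-0.0045,-0.12,0],[0.3,0.006,-0.0045,-0.12,0]]]'

```text
t: 19.75
tool_pos: [0.4908, -0.3228, 0.0281]
tcp_rot: [-0.047, 0.999, -0.0, 0.001]
wrist_force: [-0.2, -0.3, -0.6]
width: 0.0573
grip_force: 0.0
```

Emit:
send_rows --commands '[[[-1,0,0,0,0],[-1,0,0,0,0],[-1,0,0,0,0],[-1,0,0,0,0],[-1,0,0,0,0]]]' --squeeze 45

```text
t: 20.25
tool_pos: [0.4901, -0.3227, 0.0274]
tcp_rot: [-0.047, 0.999, 0.0, 0.0]
wrist_force: [0.1, 0.4, 2.3]
width: 0.0229
grip_force: 45.0
```

Emit:
send_rows --commands '[[[-1,0,0,0.01,0],[-1,0,0,0.02,0],[-1,0,0,0.03,0],[-1,0,0,0.06,0],[-1,0,0,0.06,0]]]'

```text
t: 20.75
tool_pos: [0.4922, -0.3232, 0.0603]
tcp_rot: [-0.047, 0.999, -0.001, 0.002]
wrist_force: [1.1, -0.2, -1.0]
width: 0.0228
grip_force: 45.0
```

Run:
```python
from h import *
print(status.state()["tool_pos"],status.state()["width"])
c=cam("wrist"); see("red",.09,c,50)
```

```text
[ 0.49219751 -0.32320438  0.06029081] 0.022845011432326555
red [279.8 149. ] 2535 ray [ 0.4354 -0.3291  0.09  ] medP [ 0.4343 -0.3291  0.101 ] zmax 0.223
red [280.1 192.6] 621 ray [ 0.4526 -0.3273  0.09  ] medP [ 0.4508 -0.3276  0.0982] zmax 0.223
red [279.2 375.2] 900 ray [ 0.5406 -0.3194  0.09  ] medP [ 0.5339 -0.3201  0.0979] zmax 0.223
```

Emit:
send_rows --commands '[[[-1,0,0,0.09,0],[-1,0.02,0.025,0.13,0],[-1,0.08,0.1,0.13,-0.042],[-1,0.14,0.175,0.13,-0.042],[-1,0.2,0.25,0.13,-0.042]]]'

```text
t: 21.3
tool_pos: [0.5913, -0.1961, 0.1234]
tcp_rot: [-0.014, 1.0, -0.0, 0.001]
wrist_force: [0.2, -0.6, -1.8]
width: 0.0227
grip_force: 45.0
```

Emit:
send_rows --commands '[[[-1,0.06,0.075,0,0],[-1,0.12,0.15,0,0],[-1,0.18,0.225,0,0],[-1,0.203,0.254,0,0],[-1,0.203,0.254,0,0]]]'

```text
t: 21.8
tool_pos: [0.6933, -0.0644, 0.1229]
tcp_rot: [-0.017, 1.0, 0.002, 0.001]
wrist_force: [0.0, -0.1, -1.5]
width: 0.0227
grip_force: 45.0
```

Emit:
send_rows --commands '[[[-1,0,0,0,0],[-1,0,0,-0.08,0],[-1,0,0,-0.16,0],[-1,0,0,-0.2,0],[-1,0,0,-0.2,0]]]'

```text
t: 22.3
tool_pos: [0.6873, -0.0739, 0.0188]
tcp_rot: [-0.013, 1.0, -0.001, -0.004]
wrist_force: [0.1, -0.5, -0.5]
width: 0.0233
grip_force: 45.0
```

Emit:
send_rows --commands '[[[-1,0,0,-0.03,0],[-1,0,0,-0.05,0],[-1,0,0,-0.058,0],[-1,0,0,-0.058,0],[-1,0,0,-0.058,0]]]'

```text
t: 22.8
tool_pos: [0.6919, -0.0707, -0.0063]
tcp_rot: [-0.014, 1.0, 0.0, 0.0]
wrist_force: [0.3, -0.6, -0.6]
width: 0.0234
grip_force: 45.0
```

Emit:
send_rows --commands '[[[-0.1,0,0,0,0],[-0.1,0,0,0,0],[-0.1,0,0,0,0],[-0.1,0,0,0,0]]]'

```text
t: 23.2
tool_pos: [0.6917, -0.0708, -0.0065]
tcp_rot: [-0.014, 1.0, 0.0, 0.0]
wrist_force: [0.4, 0.1, -0.5]
width: 0.0393
grip_force: 0.0
```

Emit:
send_rows --commands '[[[-0.1,0,0,0.05,0],[-0.1,0,0,0.15,0],[-0.1,0,0,0.25,0],[-0.1,0,0,0.3,0],[-0.1,0,0,0.3,0]]]'

```text
t: 23.7
tool_pos: [0.6948, -0.0706, 0.1485]
tcp_rot: [-0.014, 1.0, 0.0, 0.005]
wrist_force: [0.5, 0.4, 0.8]
width: 0.0396
grip_force: 0.0
```

Run:
```python
from h import *
print(status.state()["tool_pos"])
c=cam("wrist"); see("red",.032,c,50)
c=cam("top"); see("red",.069,c); see("blue",.07,c); see("green",.112,c)
```

```text
[ 0.69477909 -0.07057055  0.14845769]
red [280.8 125.2] 472 ray [ 0.6342 -0.0722  0.032 ] medP [ 0.6342 -0.0722  0.0315] zmax 0.311
red [201.4 128.9] 495 ray [ 0.6389 -0.1355  0.032 ] medP [ 0.6388 -0.1356  0.0315] zmax 0.311
red [280.6 145.5] 131 ray [ 0.6502 -0.0719  0.032 ] medP [ 0.6506 -0.0716  0.0285] zmax 0.032
red [204.6 148.9] 134 ray [ 0.6546 -0.1335  0.032 ] medP [ 0.655  -0.134   0.0286] zmax 0.032
red [280.3 242. ] 325 ray [ 0.7338 -0.0699  0.032 ] medP [ 0.7355 -0.0699  0.0285] zmax 0.032
red [210.8 244.6] 290 ray [ 0.7379 -0.1309  0.032 ] medP [ 0.7394 -0.1316  0.0286] zmax 0.311
red [280.3 258.8] 388 ray [ 0.7498 -0.0694  0.032 ] medP [ 0.7502 -0.0695  0.0313] zmax 0.311
red [198.5 258.7] 50 ray [ 0.7518 -0.1422  0.032 ] medP [ 0.7523 -0.1429  0.0308] zmax 0.033
red [283.3 161. ] 19 ray [ 0.6243 -0.0722  0.069 ] medP [ 0.6308 -0.071   0.0334] zmax 0.618
red [171.6 204.9] 27 ray [0.4789 0.2672 0.069 ] medP [0.4785 0.2664 0.0714] zmax 0.077
red [175.9 207.5] 19 ray [0.4712 0.2538 0.069 ] medP [0.4699 0.2538 0.0681] zmax 0.073
red [203.9 225.6] 29 ray [0.4182 0.1657 0.06
[... 154 characters left out ...]
ay [0.6214 0.3327 0.07  ] medP [0.622  0.3327 0.0687] zmax 0.073
blue [179.6 177.9] 27 ray [0.5631 0.2464 0.07  ] medP [0.5633 0.2475 0.0689] zmax 0.077
blue [185. 182.] 22 ray [0.5509 0.2293 0.07  ] medP [0.5505 0.2286 0.0724] zmax 0.077
blue [189.5 184.2] 13 ray [0.5442 0.2151 0.07  ] medP [0.5449 0.2154 0.0689] zmax 0.075
blue [219.4 199. ] 22 ray [0.501  0.1213 0.07  ] medP [0.5008 0.1219 0.0709] zmax 0.075
blue [550.  227.1] 715 ray [ 0.4404 -0.8935  0.07  ] medP [ 0.4406 -0.8859  0.0814] zmax 1.378
green [413.7 115.5] 423 ray [ 0.7659 -0.4631  0.112 ] medP [ 0.7903 -0.4882  0.0331] zmax 1.378
green [260.9 219. ] 36 ray [ 0.4406 -0.0096  0.112 ] medP [ 0.44   -0.0103  0.1249] zmax 0.129
```

Two reds are flat side by side in the tray. Next is vial_red on the turntable.

Emit:
send_rows --commands '[[[0.0,-0.06,0.07,0,0.09],[0.0,-0.12,0.14,0,0.18],[0.0,-0.18,0.21,0,0.27],[0.0,-0.24,0.28,0,0.36],[0.0,-0.3,0.35,0,0.45]]]'

```text
t: 24.3
tool_pos: [0.5388, 0.1049, 0.1415]
tcp_rot: [-0.362, 0.932, 0.0, -0.002]
wrist_force: [-1.0, 1.4, -1.2]
width: 0.0441
grip_force: 0.0
```

Emit:
send_rows --commands '[[[0.0,-0.06,0.07,0,0.09],[0.0,-0.12,0.14,0,0.19],[0.0,-0.19,0.224,0,0.19],[0.0,-0.193,0.224,0,0.19],[0.0,-0.193,0.224,0,0.19]]]'

```text
t: 24.8
tool_pos: [0.443, 0.217, 0.1421]
tcp_rot: [-0.496, 0.868, 0.0, -0.002]
wrist_force: [0.5, -0.2, -0.3]
width: 0.0441
grip_force: 0.0
```

Emit:
send_rows --commands '[[[0.0,0,0,0,0],[0.0,0,0,0,0]]]'

```text
t: 25.0
tool_pos: [0.446, 0.2143, 0.1424]
tcp_rot: [-0.492, 0.87, -0.001, -0.001]
wrist_force: [-0.4, 0.1, 0.5]
width: 0.0444
grip_force: 0.0
```

```bash
cat >> h.py <<'E'
def phi():
    q=status.state()["tcp_rot"]; y=R.from_quat(q).as_matrix()[:,1]; return np.degrees(np.arctan2(y[1],y[0]))
E
python3 - <<'E'
from h import *
print(status.state()["tool_pos"],phi())
c=cam("wrist"); see("red",.07,c,50); see("blue",.07,c,50)
E
```

```text
[0.44596927 0.21425239 0.14244671] 149.0091423893761
red [276.6 137.7] 696 ray [0.4198 0.1655 0.07  ] medP [0.4197 0.1655 0.0694] zmax 0.305
red [276.9 161.6] 174 ray [0.4279 0.1795 0.07  ] medP [0.4282 0.1801 0.0663] zmax 0.07
red [277.8 282.7] 1021 ray [0.4751 0.2591 0.07  ] medP [0.4755 0.2603 0.068 ] zmax 0.305
blue [136.3  32. ] 152 ray [0.4616 0.0647 0.07  ] medP [0.476  0.0404 0.0059] zmax 0.305
blue [143.1 145.3] 732 ray [0.5006 0.123  0.07  ] medP [0.5009 0.123  0.0693] zmax 0.305
blue [151.  168.3] 169 ray [0.5054 0.1385 0.07  ] medP [0.5064 0.1385 0.0665] zmax 0.305
blue [174.  276.2] 291 ray [0.54   0.2137 0.07  ] medP [0.5417 0.2148 0.0672] zmax 0.305
```

Emit:
send_rows --commands '[[[0.0,0.007,0.0036,-0.08,0],[0.0,0.007,0.0036,-0.15,0],[0.0,0.007,0.0036,-0.18,0],[0.0,0.007,0.0036,-0.18,0],[0.0,0.007,0.0036,-0.18,0]]]'

```text
t: 25.55
tool_pos: [0.449, 0.2175, 0.0533]
tcp_rot: [-0.493, 0.87, -0.0, -0.0]
wrist_force: [-0.1, 0.7, -0.2]
width: 0.0439
grip_force: 0.0
```

Emit:
send_rows --commands '[[[0.0,0,0,-0.016,0],[0.0,0,0,-0.032,0],[0.0,0,0,-0.044,0],[0.0,0,0,-0.044,0],[0.0,0,0,-0.044,0]]]'

```text
t: 26.05
tool_pos: [0.4484, 0.2181, 0.0311]
tcp_rot: [-0.494, 0.869, -0.0, -0.0]
wrist_force: [0.4, -0.7, 0.6]
width: 0.0441
grip_force: 0.0
```

Emit:
send_rows --commands '[[[0.0,0,0,-0.005,0],[0.0,0,0,-0.005,0],[-1,0,0,-0.005,0],[-1,0,0,-0.005,0],[-1,0,0,-0.005,0]]]' --squeeze 45

```text
t: 26.55
tool_pos: [0.4487, 0.2181, 0.0287]
tcp_rot: [-0.494, 0.869, 0.0, 0.0]
wrist_force: [-0.3, 0.1, 0.2]
width: 0.0227
grip_force: 45.1
```

Emit:
send_rows --commands '[[[-1,0,0,0,0],[-1,0,0,0,0],[-1,0,0,0.03,0],[-1,0,0,0.1,0],[-1,0,0,0.1,0]]]'

```text
t: 27.05
tool_pos: [0.4498, 0.2192, 0.0813]
tcp_rot: [-0.494, 0.87, 0.0, 0.002]
wrist_force: [1.0, 0.5, -2.0]
width: 0.0225
grip_force: 45.0
```

Run:
```python
from h import *
print(status.state()["tool_pos"],phi(),status.state()["width"])
c=cam("wrist"); see("red",.1,c,50); see("blue",.07,c,50)
```

```text
[0.44981501 0.21916215 0.0812575 ] 149.18982046769455 0.02248088947932217
red [280.6 145.3] 2556 ray [0.4202 0.1694 0.1   ] medP [0.4191 0.1677 0.1216] zmax 0.244
red [280.3 189.2] 621 ray [0.4299 0.1854 0.1   ] medP [0.4279 0.182  0.1189] zmax 0.122
red [279.5 373.8] 1097 ray [0.4795 0.268  0.1   ] medP [0.4708 0.2545 0.1185] zmax 0.244
blue [71.1 18.6] 133 ray [0.4747 0.0734 0.07  ] medP [0.4965 0.0421 0.0059] zmax 0.244
blue [102.7 141.7] 1530 ray [0.4976 0.1244 0.07  ] medP [0.4979 0.1241 0.0691] zmax 0.244
blue [112.1 172.5] 330 ray [0.5033 0.1392 0.07  ] medP [0.505  0.139  0.0664] zmax 0.244
```

Emit:
send_rows --commands '[[[-1,0,0,0.09,-0.09],[-1,0.05,-0.04,0.1,-0.18],[-1,0.11,-0.1,0.1,-0.27],[-1,0.17,-0.16,0.1,-0.36],[-1,0.23,-0.22,0.1,-0.45]]]'

```text
t: 27.6
tool_pos: [0.5639, 0.1063, 0.1275]
tcp_rot: [-0.16, 0.987, -0.0, -0.001]
wrist_force: [0.7, 0.4, -1.5]
width: 0.0228
grip_force: 45.0
```

Emit:
send_rows --commands '[[[-1,0.06,-0.06,0,-0.09],[-1,0.12,-0.12,0,-0.18],[-1,0.18,-0.18,0,-0.19],[-1,0.253,-0.235,0,-0.19],[-1,0.253,-0.235,0,-0.19]]]'

```text
t: 28.1
tool_pos: [0.6937, -0.0177, 0.1265]
tcp_rot: [-0.009, 1.0, -0.003, 0.001]
wrist_force: [-0.8, 0.5, -0.9]
width: 0.0229
grip_force: 45.0
```

Emit:
send_rows --commands '[[[-1,0,0,0,0],[-1,0,0,0,0]]]'

```text
t: 28.3
tool_pos: [0.6884, -0.008, 0.1274]
tcp_rot: [-0.015, 1.0, 0.0, -0.001]
wrist_force: [-0.6, 0.7, -1.4]
width: 0.0225
grip_force: 45.0
```

Run:
```python
from h import *
print(status.state()["tool_pos"],phi())
c=cam("wrist"); see("red",.14,c,50)
```

```text
[ 0.68839905 -0.00795212  0.12736658] 91.725288821581
red [198.  134.2] 552 ray [ 0.628  -0.0457  0.14  ] medP [ 0.6343 -0.0711  0.0315] zmax 0.29
red [112.5 137.5] 566 ray [ 0.6305 -0.0829  0.14  ] medP [ 0.6387 -0.1351  0.0315] zmax 0.034
red [280.4 145.6] 2477 ray [ 0.6318 -0.01    0.14  ] medP [ 0.6294 -0.0101  0.1681] zmax 0.29
red [201.2 155.7] 149 ray [ 0.6372 -0.0447  0.14  ] medP [ 0.6506 -0.0699  0.0289] zmax 0.29
red [119.8 159. ] 156 ray [ 0.6398 -0.0806  0.14  ] medP [ 0.655  -0.1323  0.0287] zmax 0.29
red [279.9 189.2] 612 ray [ 0.6512 -0.0096  0.14  ] medP [ 0.6459 -0.0099  0.1653] zmax 0.29
red [207.1 257.9] 354 ray [ 0.6858 -0.0434  0.14  ] medP [ 0.7354 -0.0676  0.0286] zmax 0.29
red [133.8 260.1] 337 ray [ 0.688  -0.0785  0.14  ] medP [ 0.7393 -0.128   0.0284] zmax 0.29
red [208.2 274. ] 62 ray [ 0.6942 -0.0431  0.14  ] medP [ 0.7471 -0.0661  0.0316] zmax 0.214
red [278.9 373.7] 1053 ray [ 0.751  -0.0071  0.14  ] medP [ 0.7301 -0.0077  0.1645] zmax 0.29
```

Emit:
send_rows --commands '[[[-1,0.01,0,-0.08,0],[-1,0.01,0,-0.16,0],[-1,0.01,0,-0.22,0],[-1,0.01,0,-0.22,0],[-1,0.01,0,-0.22,0]]]'

```text
t: 28.85
tool_pos: [0.6947, -0.0083, 0.0191]
tcp_rot: [-0.015, 1.0, 0.0, -0.0]
wrist_force: [0.4, -0.6, -1.1]
width: 0.0229
grip_force: 45.0
```

Emit:
send_rows --commands '[[[-1,0,0,-0.02,0],[-1,0,0,-0.035,0],[-1,0,0,-0.046,0],[-1,0,0,-0.046,0],[-1,0,0,-0.046,0]]]'

```text
t: 29.35
tool_pos: [0.6951, -0.0095, -0.0043]
tcp_rot: [-0.014, 1.0, 0.0, 0.0]
wrist_force: [0.5, -0.5, -1.2]
width: 0.0227
grip_force: 45.0
```

Emit:
send_rows --commands '[[[-0.1,0,0,0,0],[-0.1,0,0,0,0],[-0.1,0,0,0,0],[-0.1,0,0,0,0]]]'

```text
t: 29.75
tool_pos: [0.6952, -0.0095, -0.0041]
tcp_rot: [-0.014, 1.0, 0.0, 0.0]
wrist_force: [-0.8, 0.3, 1.2]
width: 0.04
grip_force: 0.0
```

Emit:
send_rows --commands '[[[-0.1,0,0,0.05,0],[-0.1,0,0,0.15,0],[-0.1,0,0,0.25,0],[-0.1,0,0,0.3,0],[-0.1,0,0,0.3,0]]]'

```text
t: 30.25
tool_pos: [0.6983, -0.009, 0.151]
tcp_rot: [-0.014, 1.0, 0.0, 0.005]
wrist_force: [0.7, -0.4, -1.4]
width: 0.0398
grip_force: 0.0
```

Run:
```python
from h import *
print(status.state()["tool_pos"])
c=cam("wrist"); see("red",.032,c,50)
c=cam("top"); see("red",.069,c); see("blue",.07,c); see("green",.112,c)
```

```text
[ 0.69825711 -0.00896407  0.15101095]
red [204.9 118.5] 464 ray [ 0.6344 -0.0713  0.032 ] medP [ 0.6343 -0.0713  0.0315] zmax 0.313
red [125.3 122.1] 490 ray [ 0.6389 -0.1351  0.032 ] medP [ 0.6389 -0.1351  0.0316] zmax 0.313
red [279.6 123.3] 464 ray [ 0.6364 -0.0115  0.032 ] medP [ 0.6363 -0.0114  0.0316] zmax 0.313
red [208.  138.9] 133 ray [ 0.6503 -0.0693  0.032 ] medP [ 0.6506 -0.0695  0.0288] zmax 0.313
red [132.1 142.2] 122 ray [ 0.6546 -0.1312  0.032 ] medP [ 0.655  -0.1321  0.0286] zmax 0.031
red [279.4 143.4] 127 ray [ 0.6522 -0.0113  0.032 ] medP [ 0.6527 -0.0115  0.0285] zmax 0.031
red [213.2 235.5] 312 ray [ 0.7338 -0.0673  0.032 ] medP [ 0.7354 -0.0679  0.0284] zmax 0.031
red [144.4 238.4] 320 ray [ 0.7382 -0.1282  0.032 ] medP [ 0.7398 -0.1292  0.0285] zmax 0.313
red [279.  239.5] 316 ray [ 0.7359 -0.0093  0.032 ] medP [ 0.7375 -0.0093  0.0287] zmax 0.313
red [209.3 249.9] 195 ray [ 0.7476 -0.0712  0.032 ] medP [ 0.7472 -0.0744  0.0311] zmax 0.313
red [142.9 255.5] 395 ray [ 0.7547 -0.1309  0.032 ] medP [ 0.7547 -0.1311  0.0315] zmax 0.313
red [279.1 256.6] 397 ray [ 
[... 175 characters left out ...]
 ] 23 ray [0.6323 0.3447 0.07  ] medP [0.6323 0.344  0.0708] zmax 0.078
blue [153.2 157.9] 12 ray [0.6233 0.331  0.07  ] medP [0.6236 0.3317 0.0672] zmax 0.071
blue [179.6 177.9] 27 ray [0.5631 0.2464 0.07  ] medP [0.5632 0.2471 0.0693] zmax 0.074
blue [185. 182.] 23 ray [0.5507 0.2291 0.07  ] medP [0.5503 0.229  0.0717] zmax 0.077
blue [189.4 184.5] 13 ray [0.5432 0.2153 0.07  ] medP [0.5421 0.2151 0.0684] zmax 0.076
blue [219.3 199.2] 22 ray [0.5001 0.1216 0.07  ] medP [0.5007 0.1219 0.0713] zmax 0.075
blue [550.  227.1] 713 ray [ 0.4405 -0.8936  0.07  ] medP [ 0.4404 -0.8859  0.0814] zmax 1.378
green [413.4 115.4] 423 ray [ 0.7662 -0.4624  0.112 ] medP [ 0.7908 -0.4875  0.0333] zmax 0.043
```

All three reds are flat in the tray, with tops at 0.0315 and the slots 60 mm apart. Next is the nearer blue vial, centred at (0.5254,0.1755).

Emit:
send_rows --commands '[[[0.0,-0.06,0.07,0,0.09],[0.0,-0.12,0.14,0,0.18],[0.0,-0.18,0.21,0,0.27],[0.0,-0.24,0.28,0,0.36],[0.0,-0.3,0.34,0,0.45]]]'

```text
t: 30.85
tool_pos: [0.5423, 0.1619, 0.144]
tcp_rot: [-0.363, 0.932, 0.001, -0.002]
wrist_force: [0.0, 1.5, 0.4]
width: 0.044
grip_force: 0.0
```

Emit:
send_rows --commands '[[[0.0,-0.04,0.03,0,0.09],[0.0,-0.04,0.03,0,0.18],[0.0,-0.04,0.03,0,0.25],[0.0,-0.04,0.03,0,0.25],[0.0,-0.04,0.03,0,0.25]]]'

```text
t: 31.35
tool_pos: [0.5243, 0.175, 0.1444]
tcp_rot: [-0.533, 0.846, 0.0, -0.001]
wrist_force: [0.0, 0.4, 0.3]
width: 0.0439
grip_force: 0.0
```

Run:
```python
from h import *
print(status.state()["tool_pos"],phi())
c=cam("wrist"); see("blue",.07,c,50)
```

```text
[0.52427281 0.17498748 0.14442559] 154.43919265473022
blue [255.7  24.5] 128 ray [0.4843 0.0557 0.07  ] medP [0.4817 0.0407 0.006 ] zmax 0.008
blue [275.8 134.4] 674 ray [0.5022 0.122  0.07  ] medP [0.5023 0.1221 0.0693] zmax 0.307
blue [276.7 157.8] 162 ray [0.5085 0.1366 0.07  ] medP [0.5087 0.137  0.0665] zmax 0.069
blue [276.1 286.3] 1438 ray [0.5519 0.2256 0.07  ] medP [0.5535 0.2279 0.0669] zmax 0.307
```

Emit:
send_rows --commands '[[[0.0,0.006,0,-0.08,0],[0.0,0.006,0,-0.15,0],[0.0,0.006,0,-0.19,0],[0.0,0.006,0,-0.19,0],[0.0,0.006,0,-0.19,0]]]'

```text
t: 31.9
tool_pos: [0.528, 0.1757, 0.0508]
tcp_rot: [-0.534, 0.845, 0.0, -0.0]
wrist_force: [-1.1, -0.4, 0.4]
width: 0.0441
grip_force: 0.0
```

Emit:
send_rows --commands '[[[0.0,0,0,-0.016,0],[0.0,0,0,-0.032,0],[0.0,0,0,-0.041,0],[0.0,0,0,-0.041,0],[0.0,0,0,-0.041,0]]]'

```text
t: 32.4
tool_pos: [0.528, 0.1756, 0.0302]
tcp_rot: [-0.534, 0.845, 0.0, -0.0]
wrist_force: [-0.4, -0.3, -0.6]
width: 0.044
grip_force: 0.0
```

Emit:
send_rows --commands '[[[-1,0,0,0,0],[-1,0,0,0,0],[-1,0,0,0,0],[-1,0,0,0,0],[-1,0,0,0,0]]]' --squeeze 50

```text
t: 32.9
tool_pos: [0.528, 0.1757, 0.0303]
tcp_rot: [-0.534, 0.845, 0.0, 0.0]
wrist_force: [-0.8, -0.1, 2.6]
width: 0.0228
grip_force: 50.0
```

Emit:
send_rows --commands '[[[-1,0,0,0.03,0],[-1,0,0,0.1,0],[-1,0,0,0.17,0],[-1,0,0,0.2,0],[-1,0,0,0.2,0]]]'

```text
t: 33.4
tool_pos: [0.5294, 0.1763, 0.1331]
tcp_rot: [-0.534, 0.845, -0.0, 0.003]
wrist_force: [-0.8, 0.2, -1.9]
width: 0.0225
grip_force: 50.0
```

Run:
```python
from h import *
print(status.state()["tool_pos"],phi(),status.state()["width"])
c=cam("wrist"); see("blue",.15,c,50)
c=cam("top"); see("blue",.07,c)
```

```text
[0.52941703 0.17630988 0.1331065 ] 154.59097933806078 0.022527163713804338
blue [252.4  20.3] 115 ray [0.4941 0.0767 0.15  ] medP [0.4898 0.0413 0.0061] zmax 0.296
blue [279.1 145.2] 2504 ray [0.5052 0.1239 0.15  ] medP [0.5042 0.1221 0.1719] zmax 0.296
blue [279.2 188.5] 580 ray [0.5131 0.1408 0.15  ] medP [0.5113 0.1371 0.1692] zmax 0.296
blue [280.7 372.6] 1165 ray [0.5541 0.2288 0.15  ] medP [0.5467 0.2143 0.1689] zmax 0.296
blue [148.9 155. ] 23 ray [0.6323 0.3447 0.07  ] medP [0.6319 0.3449 0.0705] zmax 0.077
blue [550.  227.1] 711 ray [ 0.4406 -0.8936  0.07  ] medP [ 0.4406 -0.8864  0.0813] zmax 1.378
```

Blue vial held level. I carry it high over the lever to clip1.

Emit:
send_rows --commands '[[[-1,0,0,0.06,-0.09],[-1,-0.02,-0.08,0.06,-0.18],[-1,-0.04,-0.17,0.06,-0.27],[-1,-0.05,-0.26,0.06,-0.36],[-1,-0.06,-0.35,0.06,-0.45]]]'

```text
t: 34.0
tool_pos: [0.4964, -0.0013, 0.1591]
tcp_rot: [-0.206, 0.978, 0.0, -0.001]
wrist_force: [1.0, -0.3, -1.1]
width: 0.0227
grip_force: 50.0
```

Emit:
send_rows --commands '[[[-1,-0.01,-0.09,0,-0.09],[-1,-0.02,-0.18,0,-0.18],[-1,-0.03,-0.27,0,-0.209],[-1,-0.036,-0.36,0,-0.209],[-1,-0.036,-0.45,0,-0.209]]]'

```text
t: 34.5
tool_pos: [0.4781, -0.226, 0.1588]
tcp_rot: [-0.046, 0.999, 0.0, -0.002]
wrist_force: [1.2, 0.2, -1.0]
width: 0.0232
grip_force: 50.0
```

Emit:
send_rows --commands '[[[-1,0,-0.016,0,0],[-1,0,-0.016,0,0],[-1,0,-0.016,-0.06,0],[-1,0,-0.016,-0.06,0],[-1,0,-0.016,-0.06,0]]]'

```text
t: 35.0
tool_pos: [0.4796, -0.2302, 0.1298]
tcp_rot: [-0.048, 0.999, 0.001, -0.001]
wrist_force: [-0.7, 0.5, -0.3]
width: 0.023
grip_force: 50.0
```

Run:
```python
from h import *
print(status.state()["tool_pos"],phi(),status.state()["width"])
c=cam("wrist"); see("blue",.15,c,50); see("orange",.07,c,20)
```

```text
[ 0.47964494 -0.2302137   0.12980469] 95.48345141494684 0.02299673771011082
blue [289.  143.7] 2967 ray [ 0.4215 -0.2326  0.15  ] medP [ 0.4209 -0.2361  0.1688] zmax 0.293
blue [458.4 200.6] 364 ray [ 0.4386 -0.157   0.15  ] medP [ 0.4634 -0.084   0.0203] zmax 0.293
blue [279.1 188.5] 575 ray [ 0.4407 -0.2349  0.15  ] medP [ 0.4374 -0.2353  0.1662] zmax 0.293
blue [280.6 372.7] 1156 ray [ 0.5348 -0.2251  0.15  ] medP [ 0.5221 -0.2265  0.1654] zmax 0.293
orange [168.  164.1] 320 ray [ 0.4482 -0.3074  0.07  ] medP [ 0.4498 -0.3106  0.0695] zmax 0.293
orange [409.2 162. ] 199 ray [ 0.4317 -0.1502  0.07  ] medP [ 0.4352 -0.1357  0.0331] zmax 0.035
orange [311.  167.8] 47 ray [ 0.4417 -0.2138  0.07  ] medP [ 0.4406 -0.2138  0.0699] zmax 0.293
orange [436.4 169.1] 231 ray [ 0.4346 -0.1314  0.07  ] medP [ 0.4345 -0.1322  0.0697] zmax 0.073
orange [398.3 254. ] 59 ray [ 0.4964 -0.145   0.07  ] medP [ 0.5107 -0.1299  0.0331] zmax 0.034
```

Emit:
send_rows --commands '[[[-1,0.003,-0.004,-0.06,0],[-1,0.003,-0.004,-0.11,0],[-1,0.003,-0.004,-0.12,0],[-1,0.003,-0.004,-0.12,0],[-1,0.003,-0.004,-0.12,0]]]'

```text
t: 35.55
tool_pos: [0.4825, -0.2343, 0.0714]
tcp_rot: [-0.046, 0.999, -0.0, 0.001]
wrist_force: [-0.3, -0.3, -1.0]
width: 0.023
grip_force: 50.0
```

Emit:
send_rows --commands '[[[-1,0,0,0,0]]]'

```text
t: 35.65
tool_pos: [0.4824, -0.2346, 0.0715]
tcp_rot: [-0.046, 0.999, -0.0, 0.001]
wrist_force: [-0.1, 0.5, -0.8]
width: 0.0227
grip_force: 50.0
```

Emit:
send_rows --commands '[[[-1,-0.002,0.0046,0,0],[-1,-0.002,0.0046,-0.01,0],[-1,-0.002,0.0046,-0.02,0],[-1,-0.002,0.0046,-0.02,0],[-1,-0.002,0.0046,-0.02,0]]]'

```text
t: 36.15
tool_pos: [0.4803, -0.2321, 0.0599]
tcp_rot: [-0.046, 0.999, 0.0, -0.0]
wrist_force: [-0.3, -0.4, -0.9]
width: 0.0228
grip_force: 50.0
```

Emit:
send_rows --commands '[[[-1,0,0,-0.01,0],[-1,0,0,-0.02,0],[-1,0,0,-0.03,0],[-1,0,0,-0.03,0]]]'

```text
t: 36.55
tool_pos: [0.4812, -0.2328, 0.0447]
tcp_rot: [-0.046, 0.999, -0.0, 0.001]
wrist_force: [2.6, -1.2, -3.9]
width: 0.0224
grip_force: 50.0
```

Emit:
send_rows --commands '[[[-1,0,0,-0.01,0],[-1,0,0,-0.02,0],[-1,0,0,-0.026,0],[-1,0,0,-0.026,0]]]'

```text
t: 36.95
tool_pos: [0.4802, -0.2326, 0.0313]
tcp_rot: [-0.046, 0.999, -0.0, -0.0]
wrist_force: [2.1, -3.7, -5.6]
width: 0.0232
grip_force: 50.0
```

Emit:
send_rows --commands '[[[-1,0,0,-0.004,0],[-1,0,0,-0.008,0],[-1,0,0,-0.008,0]]]'

```text
t: 37.25
tool_pos: [0.4799, -0.2317, 0.0291]
tcp_rot: [-0.047, 0.999, -0.0, -0.0]
wrist_force: [-1.4, -1.2, 10.9]
width: 0.023
grip_force: 50.0
```

Run:
```python
from h import *
print(status.state()["tool_pos"],phi(),status.state()["width"])
c=cam("wrist"); see("blue",.07,c,50); see("orange",.07,c,20)
```

```text
[ 0.47985787 -0.23166735  0.02905375] 95.3456898411264 0.02303340425836978
blue [279.8 145. ] 3404 ray [ 0.4208 -0.2377  0.07  ] medP [ 0.4215 -0.2379  0.0678] zmax 0.192
blue [279.4 188.5] 574 ray [ 0.4365 -0.2364  0.07  ] medP [ 0.4375 -0.2363  0.0656] zmax 0.192
blue [550.  269.4] 422 ray [ 0.4587 -0.1279  0.07  ] medP [ 0.4783 -0.0827  0.0202] zmax 0.192
blue [274.8 373.5] 919 ray [ 0.5176 -0.2308  0.07  ] medP [ 0.5222 -0.2309  0.0655] zmax 0.192
orange [106.7 185.4] 281 ray [ 0.4412 -0.2994  0.07  ] medP [ 0.4501 -0.3183  0.0333] zmax 0.192
orange [478.5 181. ] 28 ray [ 0.4269 -0.1645  0.07  ] medP [ 0.4327 -0.1381  0.0265] zmax 0.028
orange [313.8 188.2] 122 ray [ 0.4352 -0.2239  0.07  ] medP [ 0.4423 -0.2196  0.0333] zmax 0.192
orange [489.9 189.2] 470 ray [ 0.4295 -0.1596  0.07  ] medP [ 0.4351 -0.1358  0.0331] zmax 0.192
orange [ 84.4 207. ] 662 ray [ 0.4502 -0.308   0.07  ] medP [ 0.4501 -0.308   0.0701] zmax 0.192
orange [322.2 208.6] 671 ray [ 0.4426 -0.2198  0.07  ] medP [ 0.4425 -0.2199  0.0701] zmax 0.192
orange [547.8 209.9] 379 ray [ 0.4352 -0.1361  0.07  ] medP [ 0.4352 -0.1359  0.0698] zmax 0.192
orange [315.4 374. ] 435 ray [ 0.5162 -0.2134  0.07  ] medP [ 0.5161 -0.2136  0.07  ] zmax 0.192
orange [519.8 374.7] 487 ray [ 0.5083 -0.1256  0.07  ] medP [ 0.5084 -0.1266  0.0698] zmax 0.192
```

Force rose at the seat. The stripe top is at 0.0656 and the jaw at y=-0.2199, the same as for the old vial, so it is fully home. I release and go for the second blue.

Emit:
send_rows --commands '[[[0.1,0,0,0.003,0],[0.1,0,0,0.003,0],[0.1,0,0,0.003,0],[0.1,0,0,0.003,0],[0.1,0,0,0.003,0]]]'

```text
t: 37.8
tool_pos: [0.4803, -0.2319, 0.0294]
tcp_rot: [-0.046, 0.999, 0.0, -0.0]
wrist_force: [-0.1, -0.1, 0.1]
width: 0.0482
grip_force: 0.0
```

Emit:
send_rows --commands '[[[0.1,0,0,0.05,0],[0.1,0,0,0.14,0],[0.1,0,0,0.22,0],[0.1,0,0,0.26,0],[0.1,0,0,0.26,0]]]'

```text
t: 38.3
tool_pos: [0.4823, -0.2327, 0.1624]
tcp_rot: [-0.046, 0.999, -0.001, 0.003]
wrist_force: [0.9, -0.4, -0.3]
width: 0.0487
grip_force: 0.0
```

Run:
```python
from h import *
print(status.state()["tool_pos"],phi(),status.state()["width"])
c=cam("wrist"); see("blue",.07,c,50); see("orange",.07,c,20)
c=cam("top"); see("blue",.07,c)
```

```text
[ 0.48229859 -0.23273053  0.16239143] 95.27523697356197 0.048659938943982246
blue [261.8 126.3] 737 ray [ 0.4228 -0.2523  0.07  ] medP [ 0.4227 -0.2415  0.0681] zmax 0.325
blue [429.  129.2] 279 ray [ 0.4135 -0.1307  0.07  ] medP [ 0.4135 -0.1018  0.0057] zmax 0.008
blue [444.8 188.6] 280 ray [ 0.456  -0.1093  0.07  ] medP [ 0.4639 -0.0839  0.0203] zmax 0.325
blue [281.5 147.9] 150 ray [ 0.4369 -0.2366  0.07  ] medP [ 0.4375 -0.2366  0.0657] zmax 0.069
blue [281.4 262.9] 775 ray [ 0.5293 -0.228   0.07  ] medP [ 0.5332 -0.2282  0.0672] zmax 0.325
orange [184.5 154.6] 245 ray [ 0.4485 -0.3082  0.07  ] medP [ 0.4496 -0.3106  0.0695] zmax 0.072
orange [300.3 150.4] 26 ray [ 0.4374 -0.2225  0.07  ] medP [ 0.4408 -0.2204  0.0333] zmax 0.325
orange [399.4 152.5] 157 ray [ 0.4322 -0.149   0.07  ] medP [ 0.4351 -0.136   0.0331] zmax 0.325
orange [303.1 157.5] 167 ray [ 0.4425 -0.2199  0.07  ] medP [ 0.4425 -0.22    0.0701] zmax 0.072
orange [422.1 158.3] 177 ray [ 0.4348 -0.1313  0.07  ] medP [ 0.4348 -0.1316  0.0699] zmax 0.073
orange [187.  234.5] 20 ray [ 0.5118 -0.3052  0.07  ] medP [ 0.5
[... 263 characters left out ...]
-0.2132  0.07  ] medP [ 0.5162 -0.2129  0.0701] zmax 0.325
orange [411.3 250.1] 147 ray [ 0.5083 -0.1248  0.07  ] medP [ 0.5083 -0.125   0.0699] zmax 0.072
blue [148.9 155. ] 23 ray [0.6323 0.3447 0.07  ] medP [0.6317 0.3447 0.0715] zmax 0.074
blue [153. 158.] 13 ray [0.623  0.3315 0.07  ] medP [0.6227 0.3316 0.0699] zmax 0.075
blue [179.6 177.9] 27 ray [0.5631 0.2464 0.07  ] medP [0.5629 0.247  0.0706] zmax 0.075
blue [332.4 190.7] 17 ray [ 0.5354 -0.2255  0.07  ] medP [ 0.5352 -0.2251  0.0729] zmax 0.269
blue [550.  227.1] 715 ray [ 0.4404 -0.8935  0.07  ] medP [ 0.4404 -0.8861  0.0812] zmax 1.378
blue [335.  228.5] 14 ray [ 0.4194 -0.2352  0.07  ] medP [ 0.4194 -0.2352  0.071 ] zmax 0.073
```

Emit:
send_rows --commands '[[[0.0,0.02,0.09,0,0],[0.0,0.04,0.19,0,0],[0.0,0.06,0.28,0,0.09],[0.0,0.08,0.38,0,0.18],[0.0,0.1,0.47,0,0.27]]]'

```text
t: 38.9
tool_pos: [0.5295, 0.005, 0.158]
tcp_rot: [-0.259, 0.966, 0.0, -0.002]
wrist_force: [0.7, 1.1, -0.6]
width: 0.0436
grip_force: 0.0
```

Emit:
send_rows --commands '[[[0.0,0.02,0.09,0,0.09],[0.0,0.04,0.19,0,0.18],[0.0,0.06,0.28,0,0.28],[0.0,0.08,0.38,0,0.28],[0.0,0.1,0.47,0,0.28]]]'

```text
t: 39.4
tool_pos: [0.5794, 0.2396, 0.1573]
tcp_rot: [-0.461, 0.888, 0.0, -0.002]
wrist_force: [0.8, -0.0, 0.4]
width: 0.044
grip_force: 0.0
```

Emit:
send_rows --commands '[[[0.0,0.03,0.115,-0.03,0],[0.0,0.03,0.115,-0.04,0],[0.0,0.03,0.115,-0.04,0],[0.0,0.03,0.115,-0.04,0]]]'

```text
t: 39.8
tool_pos: [0.5949, 0.2929, 0.138]
tcp_rot: [-0.46, 0.888, -0.001, -0.002]
wrist_force: [0.2, -0.5, 0.6]
width: 0.044
grip_force: 0.0
```

Run:
```python
from h import *
print(status.state()["tool_pos"],phi(),status.state()["width"])
c=cam("wrist"); see("blue",.07,c,50)
```

```text
[0.5949103  0.29290891 0.13795048] 144.75660256550879 0.04397229000285224
blue [276.5 140.9] 719 ray [0.5661 0.2477 0.07  ] medP [0.5662 0.2477 0.0694] zmax 0.301
blue [276.9 165. ] 182 ray [0.5753 0.261  0.07  ] medP [0.5756 0.2614 0.0665] zmax 0.069
blue [278.3 287.8] 1027 ray [0.6279 0.337  0.07  ] medP [0.6283 0.3379 0.068 ] zmax 0.301
```

Emit:
send_rows --commands '[[[0.0,0.007,0.004,-0.08,0],[0.0,0.007,0.004,-0.15,0],[0.0,0.007,0.004,-0.177,0],[0.0,0.007,0.004,-0.177,0],[0.0,0.007,0.004,-0.177,0]]]'

```text
t: 40.35
tool_pos: [0.5999, 0.2971, 0.0526]
tcp_rot: [-0.46, 0.888, 0.0, 0.001]
wrist_force: [-0.1, 0.7, 0.5]
width: 0.0436
grip_force: 0.0
```

Emit:
send_rows --commands '[[[0.0,0,0,-0.016,0],[0.0,0,0,-0.032,0],[0.0,0,0,-0.041,0],[0.0,0,0,-0.041,0],[0.0,0,0,-0.041,0]]]'

```text
t: 40.85
tool_pos: [0.599, 0.2974, 0.0306]
tcp_rot: [-0.46, 0.888, 0.0, -0.0]
wrist_force: [0.4, -0.0, 0.0]
width: 0.0442
grip_force: 0.0
```

Emit:
send_rows --commands '[[[-1,0,0,0,0],[-1,0,0,0,0],[-1,0,0,0,0],[-1,0,0,0,0],[-1,0,0,0,0]]]' --squeeze 50

```text
t: 41.35
tool_pos: [0.5992, 0.2974, 0.0309]
tcp_rot: [-0.46, 0.888, 0.0, 0.0]
wrist_force: [1.0, 0.3, 1.3]
width: 0.0225
grip_force: 50.0
```

Emit:
send_rows --commands '[[[-1,0,0,0.03,0],[-1,0,0,0.1,0],[-1,0,0,0.17,0],[-1,0,0,0.26,0],[-1,0,0,0.26,0]]]'

```text
t: 41.85
tool_pos: [0.602, 0.3007, 0.1684]
tcp_rot: [-0.46, 0.888, 0.001, 0.006]
wrist_force: [0.4, 0.5, -0.8]
width: 0.023
grip_force: 50.0
```

Run:
```python
from h import *
print(status.state()["tool_pos"],phi(),status.state()["width"])
c=cam("wrist"); see("blue",.17,c,50)
```

```text
[0.60196468 0.30065337 0.16835061] 144.7769899935016 0.022958520004157622
blue [279.  145.1] 2482 ray [0.57   0.2541 0.17  ] medP [0.5678 0.2513 0.2062] zmax 0.33
blue [279.3 188.3] 579 ray [0.5818 0.271  0.17  ] medP [0.5773 0.265  0.2035] zmax 0.33
blue [280.6 372.3] 1197 ray [0.6433 0.3593 0.17  ] medP [0.6255 0.3352 0.2039] zmax 0.33
```

Emit:
send_rows --commands '[[[-1,-0.02,-0.09,0,0],[-1,-0.04,-0.18,0,-0.09],[-1,-0.06,-0.28,0,-0.18],[-1,-0.08,-0.37,0,-0.27],[-1,-0.09,-0.46,0,-0.36]]]'

```text
t: 42.4
tool_pos: [0.5519, 0.0649, 0.16]
tcp_rot: [-0.192, 0.981, -0.0, -0.001]
wrist_force: [0.4, -0.2, -0.8]
width: 0.0228
grip_force: 50.0
```

Emit:
send_rows --commands '[[[-1,-0.02,-0.09,0,-0.09],[-1,-0.04,-0.18,0,-0.19],[-1,-0.06,-0.28,0,-0.19],[-1,-0.08,-0.37,0,-0.19],[-1,-0.09,-0.46,0,-0.19]]]'

```text
t: 42.9
tool_pos: [0.5068, -0.1646, 0.16]
tcp_rot: [-0.046, 0.999, 0.0, -0.001]
wrist_force: [0.9, -0.4, -0.8]
width: 0.0228
grip_force: 50.0
```

Emit:
send_rows --commands '[[[-1,-0.02,-0.09,0,0],[-1,-0.04,-0.18,0,0],[-1,-0.044,-0.27,0,0],[-1,-0.044,-0.323,0,0],[-1,-0.044,-0.323,0,0]]]'

```text
t: 43.4
tool_pos: [0.4845, -0.3298, 0.1594]
tcp_rot: [-0.042, 0.999, -0.001, -0.001]
wrist_force: [0.3, -0.8, -0.0]
width: 0.0227
grip_force: 50.0
```

Emit:
send_rows --commands '[[[-1,0,0,0,0],[-1,0,0,-0.08,0],[-1,0,0,-0.14,0],[-1,0,0,-0.14,0],[-1,0,0,-0.14,0]]]'

```text
t: 43.9
tool_pos: [0.4874, -0.3223, 0.0909]
tcp_rot: [-0.048, 0.999, 0.001, -0.0]
wrist_force: [0.4, -0.1, 0.0]
width: 0.0228
grip_force: 50.0
```

Run:
```python
from h import *
print(status.state()["tool_pos"],phi(),status.state()["width"])
c=cam("wrist"); see("blue",.12,c,50);see("orange",.07,c,20)
```

```text
[ 0.48736261 -0.32231852  0.09089923] 95.44856836179835 0.022833531736646175
blue [341.7 142.1] 4123 ray [ 0.4259 -0.3047  0.12  ] medP [ 0.4261 -0.3207  0.1284] zmax 0.254
blue [435.5 167.2] 295 ray [ 0.4321 -0.2664  0.12  ] medP [ 0.4379 -0.2408  0.0654] zmax 0.254
blue [278.9 188.3] 585 ray [ 0.4464 -0.3272  0.12  ] medP [ 0.4451 -0.3273  0.1267] zmax 0.13
blue [279.8 372.2] 1157 ray [ 0.5345 -0.3184  0.12  ] medP [ 0.5297 -0.319   0.1262] zmax 0.254
orange [316.9 178.9] 169 ray [ 0.4498 -0.3061  0.07  ] medP [ 0.4496 -0.3062  0.0698] zmax 0.117
orange [472.  180.4] 322 ray [ 0.4425 -0.2213  0.07  ] medP [ 0.4424 -0.2219  0.0698] zmax 0.254
orange [550.  276.9] 49 ray [ 0.4952 -0.1607  0.07  ] medP [ 0.5106 -0.1269  0.0332] zmax 0.058
```

Aligned with clip0. I lower to just above the fork, settle, then press.

Emit:
send_rows --commands '[[[-1,0.003,0,-0.03,0],[-1,0.003,0,-0.05,0],[-1,0.003,0,-0.05,0],[-1,0.003,0,-0.05,0],[-1,0.003,0,-0.05,0]]]'

```text
t: 44.45
tool_pos: [0.4887, -0.3243, 0.0659]
tcp_rot: [-0.046, 0.999, -0.0, 0.0]
wrist_force: [0.7, 0.7, -0.8]
width: 0.0227
grip_force: 50.0
```

Emit:
send_rows --commands '[[[-1,0,0.004,0,0],[-1,0,0.004,-0.008,0],[-1,0,0.004,-0.016,0],[-1,0,0.004,-0.016,0]]]'

```text
t: 44.85
tool_pos: [0.488, -0.322, 0.057]
tcp_rot: [-0.046, 0.999, 0.0, -0.001]
wrist_force: [-0.4, 0.9, -1.5]
width: 0.0228
grip_force: 50.0
```

Emit:
send_rows --commands '[[[-1,0,0,-0.01,0],[-1,0,0,-0.02,0],[-1,0,0,-0.028,0],[-1,0,0,-0.028,0]]]'

```text
t: 45.25
tool_pos: [0.4894, -0.3224, 0.0435]
tcp_rot: [-0.046, 0.999, -0.0, 0.001]
wrist_force: [1.5, -1.4, -1.4]
width: 0.0225
grip_force: 50.0
```

Emit:
send_rows --commands '[[[-1,0,0,-0.01,0],[-1,0,0,-0.02,0],[-1,0,0,-0.026,0],[-1,0,0,-0.026,0]]]'

```text
t: 45.65
tool_pos: [0.4877, -0.3219, 0.0299]
tcp_rot: [-0.046, 0.999, 0.0, -0.001]
wrist_force: [0.8, -0.0, -1.2]
width: 0.0229
grip_force: 50.0
```

Emit:
send_rows --commands '[[[-1,0,0,-0.004,0],[-1,0,0,-0.007,0],[-1,0,0,-0.007,0]]]'

```text
t: 45.95
tool_pos: [0.4878, -0.3219, 0.0293]
tcp_rot: [-0.046, 0.999, -0.0, -0.001]
wrist_force: [-6.1, 1.5, 21.7]
width: 0.023
grip_force: 50.0
```

Run:
```python
from h import *
print(status.state()["tool_pos"],phi(),status.state()["wrist_force"])
c=cam("wrist"); see("blue",.07,c,50); see("orange",.07,c,100)
```

```text
[ 0.48777222 -0.32191768  0.02932379] 95.31430228275083 [-6.0653219   1.48781343 21.66318862]
blue [405.1 145.5] 6065 ray [ 0.4248 -0.2837  0.07  ] medP [ 0.4252 -0.2517  0.0678] zmax 0.192
blue [279.5 188.3] 579 ray [ 0.4444 -0.3266  0.07  ] medP [ 0.4455 -0.3265  0.0653] zmax 0.192
blue [502.3 189.1] 667 ray [ 0.437  -0.2452  0.07  ] medP [ 0.438  -0.2419  0.065 ] zmax 0.192
blue [275.4 373. ] 965 ray [ 0.5255 -0.3208  0.07  ] medP [ 0.5302 -0.3208  0.0653] zmax 0.192
blue [493.  375.7] 259 ray [ 0.518  -0.2271  0.07  ] medP [ 0.5205 -0.2239  0.066 ] zmax 0.192
orange [314.3 188.1] 135 ray [ 0.4431 -0.3139  0.07  ] medP [ 0.4503 -0.3094  0.0333] zmax 0.192
orange [323.3 208.1] 662 ray [ 0.4504 -0.3096  0.07  ] medP [ 0.4503 -0.3097  0.0701] zmax 0.192
orange [548.6 209.4] 353 ray [ 0.443  -0.2259  0.07  ] medP [ 0.4431 -0.2256  0.0698] zmax 0.192
orange [316.8 373.4] 444 ray [ 0.524 -0.303  0.07 ] medP [ 0.5241 -0.3031  0.07  ] zmax 0.192
orange [521.  374.3] 485 ray [ 0.5162 -0.2152  0.07  ] medP [ 0.5164 -0.216   0.0698] zmax 0.192
```

Home: the seat reaction is 22 N, stripe tops are at 0.0653, and the jaws are at their closed positions. I release, lift and check the scene before the lever.

Emit:
send_rows --commands '[[[0.1,0,0,0.006,0],[0.1,0,0,0.006,0],[0.1,0,0,0.006,0],[0.1,0,0,0.006,0],[0.1,0,0,0.006,0]]]'

```text
t: 46.5
tool_pos: [0.4882, -0.322, 0.0297]
tcp_rot: [-0.046, 0.999, 0.0, -0.0]
wrist_force: [0.5, -0.3, 0.4]
width: 0.0489
grip_force: 0.0
```

Emit:
send_rows --commands '[[[0.1,0,0,0.05,0],[0.1,0,0,0.14,0],[0.1,0,0,0.22,0],[0.1,0,0,0.28,0],[0.1,0,0,0.28,0]]]'

```text
t: 47.0
tool_pos: [0.4912, -0.3231, 0.1742]
tcp_rot: [-0.046, 0.999, -0.002, 0.004]
wrist_force: [0.7, -0.5, -0.3]
width: 0.0484
grip_force: 0.0
```

Emit:
send_rows --commands '[[[0.2,-0.02,0.09,0,0],[0.2,-0.03,0.18,0,0],[0.2,-0.05,0.27,0,0],[0.2,-0.06,0.36,0,0],[0.2,-0.08,0.45,0,0]]]'

```text
t: 47.5
tool_pos: [0.4479, -0.0954, 0.1693]
tcp_rot: [-0.046, 0.999, 0.0, -0.0]
wrist_force: [1.4, 0.6, 0.1]
width: 0.0531
grip_force: 0.0
```

Emit:
send_rows --commands '[[[0.2,-0.02,0.09,0,0],[0.2,-0.02,0.173,0,0],[0.2,-0.02,0.173,0,0],[0.2,-0.02,0.173,0,0],[0.2,-0.02,0.173,0,0]]]'

```text
t: 48.0
tool_pos: [0.438, -0.012, 0.1695]
tcp_rot: [-0.045, 0.999, -0.0, -0.001]
wrist_force: [-0.4, 0.1, -0.5]
width: 0.0529
grip_force: 0.0
```

Run:
```python
from h import *
print(status.state()["tool_pos"],phi())
see("green",.112,cam("wrist"),10)
s=cam("side"); t=cam("top"); see("red",.032,t)
save("v1",np.hstack([cv2.resize(s[0][120:340,190:400],(400,420)),cv2.resize(t[0][110:260,240:390],(400,420))]))
```

```text
[ 0.43801641 -0.01203911  0.16953596] 95.1963498357722
green [282.6 226.1] 1077 ray [ 0.4413 -0.0105  0.112 ] medP [ 0.4379 -0.0109  0.1213] zmax 0.333
red [264.5 123.7] 14 ray [ 0.751  -0.0093  0.032 ] medP [ 0.7508 -0.0093  0.0336] zmax 0.04
red [302.6 126.1] 32 ray [ 0.7463 -0.1319  0.032 ] medP [ 0.7485 -0.1315  0.0315] zmax 0.036
red [283.2 124.9] 15 ray [ 0.7488 -0.0694  0.032 ] medP [ 0.7483 -0.0688  0.0328] zmax 0.038
red [263.8 128.4] 11 ray [ 0.7357 -0.0075  0.032 ] medP [ 0.7356 -0.008   0.0312] zmax 1.378
red [283.  129.5] 10 ray [ 0.7336 -0.0692  0.032 ] medP [ 0.734  -0.0691  0.0301] zmax 0.035
red [264.4 159.9] 17 ray [ 0.6332 -0.0121  0.032 ] medP [ 0.6328 -0.0112  0.032 ] zmax 0.037
red [303.2 159.9] 18 ray [ 0.6364 -0.1359  0.032 ] medP [ 0.6361 -0.1354  0.0323] zmax 0.038
red [283.  160.9] 19 ray [ 0.6316 -0.0716  0.032 ] medP [ 0.6308 -0.0716  0.0336] zmax 0.038
```

View pics/v1.png

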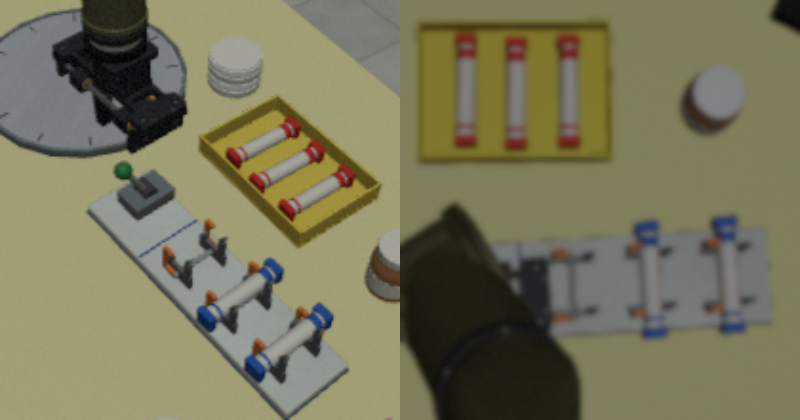

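The view shows three reds flat in the tray, two blues home in clip0 and clip1 with jaws closed, and the lever off. Now I switch the lever on.

Emit:
send_rows --commands '[[[0.2,0,0.003,-0.06,0],[0.2,0,0.003,-0.12,0],[0.2,0,0.003,-0.18,0],[0.2,0,0.003,-0.187,0],[0.2,0,0.003,-0.187,0]]]' --squeeze 20

```text
t: 48.65
tool_pos: [0.4381, -0.0098, 0.0764]
tcp_rot: [-0.046, 0.999, -0.0, -0.001]
wrist_force: [-0.5, 0.5, 0.3]
width: 0.0528
grip_force: 0.0
```

Emit:
send_rows --commands '[[[-1,0,0,0,0],[-1,0,0,0,0],[-1,0,0,0,0],[-1,0,0,0,0],[-1,0,0,0,0]]]'

```text
t: 49.15
tool_pos: [0.439, -0.0101, 0.0773]
tcp_rot: [-0.046, 0.999, -0.001, 0.001]
wrist_force: [0.5, -2.5, 7.4]
width: 0.0238
grip_force: 19.8
```

Emit:
send_rows --commands '[[[-1,0.037,0.0034,0.014,0],[-1,0.077,0.007,0.019,0],[-1,0.116,0.0107,0.014,0],[-1,0.15,0.0138,0,0],[-1,0.15,0.0138,0,0]]]'

```text
t: 49.65
tool_pos: [0.5151, -0.0034, 0.0762]
tcp_rot: [-0.045, 0.999, -0.0, 0.001]
wrist_force: [2.7, -4.4, 0.5]
width: 0.0241
grip_force: 19.7
```

Emit:
send_rows --commands '[[[-1,0.008,0,0,0],[-1,0.008,0,0,0],[-1,0.012,0,0,0],[-1,0.012,0,0,0]]]'

```text
t: 50.05
tool_pos: [0.5157, -0.0034, 0.0759]
tcp_rot: [-0.046, 0.999, -0.001, -0.003]
wrist_force: [-4.4, -3.0, -4.4]
width: 0.0239
grip_force: 20.1
```

Emit:
send_rows --commands '[[[0.2,-0.004,0,0,0],[0.2,-0.004,0,0,0],[0.2,-0.004,0,0,0],[0.2,-0.004,0,0,0],[0.2,-0.004,0,0,0]]]'

```text
t: 50.55
tool_pos: [0.518, -0.0018, 0.0769]
tcp_rot: [-0.046, 0.999, 0.0, 0.001]
wrist_force: [-0.2, 0.4, -0.4]
width: 0.0528
grip_force: 0.0
```

Emit:
send_rows --commands '[[[0.2,0,0,0.09,0],[0.2,0,0,0.17,0],[-1,-0.09,-0.008,0.18,0],[-1,-0.1,-0.009,0.18,0],[-1,-0.1,-0.009,0.18,0]]]'

```text
t: 51.05
tool_pos: [0.4663, -0.0072, 0.1669]
tcp_rot: [-0.046, 0.999, -0.0, -0.0]
wrist_force: [0.9, -0.5, 0.6]
width: 0.0312
grip_force: 0.0
```

Emit:
send_rows --commands '[[[-1,0,0,0,0],[-1,0,0,0,0],[-1,0,0,0,0],[-1,0,0,0,0]]]'

```text
t: 51.45
tool_pos: [0.468, -0.0065, 0.1663]
tcp_rot: [-0.046, 0.999, 0.0, -0.0]
wrist_force: [-0.2, 1.0, 1.2]
width: 0.0004
grip_force: 0.0
```

Run:
```python
from h import *
print(status.state()["tool_pos"],status.state()["width"])
see("green",.112,cam("wrist"),10); see("green",.112,cam("side"),10)
```

```text
[ 0.46795137 -0.00654373  0.16631432] 0.00041988218521597174
green [280.  289.6] 85 ray [ 0.5177 -0.0024  0.112 ] medP [ 0.507  -0.0031  0.1246] zmax 0.228
green [277.  195.5] 56 ray [ 0.5161 -0.003   0.112 ] medP [ 0.5116 -0.0096  0.1206] zmax 0.128
green [479.8 293.4] 679 ray [ 0.7277 -0.5065  0.112 ] medP [ 0.7892 -0.49    0.0314] zmax 1.005
```

Emit:
send_rows --commands '[[[-1,0,0,-0.09,0],[-1,0,0,-0.177,0],[-1,0,0,-0.177,0],[-1,0.03,0.003,-0.177,0],[-1,0.042,0.004,-0.177,0]]]'

```text
t: 52.05
tool_pos: [0.4904, -0.0042, 0.0795]
tcp_rot: [-0.046, 0.999, 0.0, 0.001]
wrist_force: [0.6, 0.4, 0.1]
width: 0.0003
grip_force: 0.0
```

Emit:
send_rows --commands '[[[-1,0.006,0,0,0],[-1,0.012,0,0,0],[-1,0.012,0,0,0]]]'

```text
t: 52.35
tool_pos: [0.4943, -0.0049, 0.0788]
tcp_rot: [-0.046, 0.999, 0.0, 0.0]
wrist_force: [-0.7, 0.1, 1.1]
width: 0.0005
grip_force: 0.6
```

Emit:
send_rows --commands '[[[-1,0.004,0,0,0],[-1,0.008,0,0,0],[-1,0.008,0,0,0]]]'

```text
t: 52.65
tool_pos: [0.4953, -0.005, 0.0782]
tcp_rot: [-0.047, 0.999, -0.001, -0.003]
wrist_force: [-7.5, 1.1, 7.3]
width: 0.0006
grip_force: 4.8
```

Emit:
send_rows --commands '[[[-1,-0.03,0,0,0],[-1,-0.04,0,0,0],[-1,-0.04,0,0.1,0],[-1,-0.04,0,0.2,0],[-1,-0.04,0,0.3,0]]]'

```text
t: 53.15
tool_pos: [0.4784, -0.0047, 0.2299]
tcp_rot: [-0.046, 0.999, 0.0, -0.0]
wrist_force: [2.9, 0.4, -1.0]
width: 0.0004
grip_force: 0.0
```

Emit:
send_rows --commands '[[[-1,0,0.09,0.05,0],[-1,0,0.18,0.05,0],[-1,0,0.27,0.05,0],[-1,0,0.35,0.05,0],[-1,0,0.35,0.05,0]]]'

```text
t: 53.65
tool_pos: [0.4782, 0.1778, 0.2541]
tcp_rot: [-0.051, 0.999, 0.003, 0.001]
wrist_force: [-0.4, -0.6, 0.2]
width: 0.0007
grip_force: 0.0
```

Run:
```python
from h import *
s=cam("side"); t=cam("top"); see("green",.112,s,10); see("green",.112,t,10); see("red",.032,t); see("blue",.07,t)
save("v2",np.hstack([cv2.resize(s[0][120:340,190:400],(400,420)),cv2.resize(t[0][110:260,240:390],(400,420))]))
```

```text
green [277.4 195.6] 52 ray [ 0.5167 -0.0041  0.112 ] medP [ 0.512  -0.0098  0.1191] zmax 0.126
green [480.  293.5] 691 ray [ 0.728 -0.507  0.112] medP [ 0.7897 -0.4909  0.0314] zmax 1.005
green [413.4 115.4] 426 ray [ 0.7663 -0.4622  0.112 ] medP [ 0.7909 -0.4881  0.033 ] zmax 1.378
green [259.5 194.1] 25 ray [ 0.5146 -0.0032  0.112 ] medP [ 0.5129 -0.0026  0.1238] zmax 0.132
red [264.5 123.7] 14 ray [ 0.751  -0.0093  0.032 ] medP [ 0.7503 -0.0093  0.0325] zmax 0.035
red [302.7 126. ] 30 ray [ 0.7468 -0.1322  0.032 ] medP [ 0.7491 -0.133   0.0309] zmax 0.038
red [283.4 124.9] 14 ray [ 0.7488 -0.0702  0.032 ] medP [ 0.7488 -0.0703  0.0312] zmax 0.04
red [264.  128.5] 10 ray [ 0.7353 -0.0081  0.032 ] medP [ 0.7358 -0.0081  0.0315] zmax 0.034
red [283.  129.5] 10 ray [ 0.7336 -0.0692  0.032 ] medP [ 0.7344 -0.0692  0.0312] zmax 0.035
red [264.4 159.9] 17 ray [ 0.6332 -0.0121  0.032 ] medP [ 0.6329 -0.0111  0.0325] zmax 0.038
red [303.2 159.9] 18 ray [ 0.6364 -0.1359  0.032 ] medP [ 0.6364 -0.1354  0.0313] zmax 0.037
red [283.2 160.9] 18 ray [ 0.6315 -0.0722  0.032 ] medP [ 0.6308 -0.0717  0.035 ] zmax 0.038
blue [360.8 188.8] 16 ray [ 0.5436 -0.3131  0.07  ] medP [ 0.5433 -0.3124  0.0705] zmax 0.075
blue [331.9 190.7] 15 ray [ 0.5353 -0.224   0.07  ] medP [ 0.5348 -0.2237  0.0709] zmax 0.075
blue [362.2 193.4] 9 ray [ 0.5293 -0.3176  0.07  ] medP [ 0.5305 -0.3176  0.0682] zmax 0.076
blue [333.2 195.4] 9 ray [ 0.5208 -0.2283  0.07  ] medP [ 0.5223 -0.2282  0.0665] zmax 0.069
blue [550.1 227.1] 710 ray [ 0.4405 -0.8937  0.07  ] medP [ 0.4407 -0.8865  0.0814] zmax 1.378
blue [364.5 226.5] 16 ray [ 0.4278 -0.3254  0.07  ] medP [ 0.4277 -0.325   0.0705] zmax 0.073
blue [335.  228.5] 14 ray [ 0.4194 -0.2352  0.07  ] medP [ 0.4193 -0.2352  0.0716] zmax 0.075
```

View pics/v2.png

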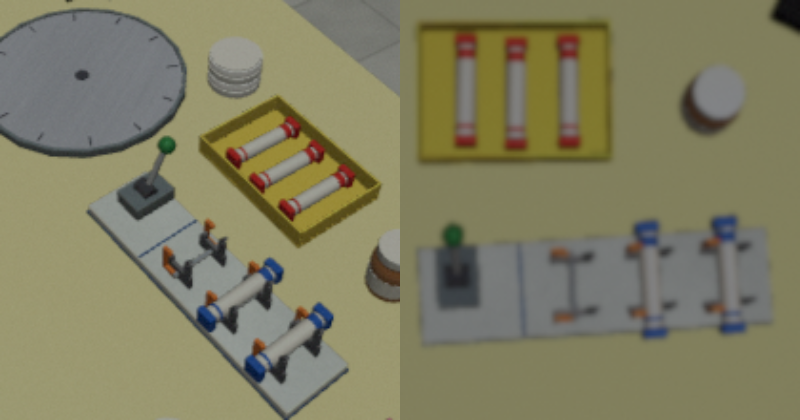

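The final view shows the lever over to on, three reds flat in the tray, both blues clipped, the turntable empty and the bystanders unmoved. I'm handing the job in.

```bash
python3 -c "
from workcell import bot
print(bot.close_job())"
```

```text
the job is handed in; nothing more can be done
None
```

I handed the job in at about 54 s: lever pulled to off first, three red vials flat side by side in the tray, both blue vials home in clip0 and clip1 with jaws closed, then lever pushed to on; the fingertips sit about 39 mm further back than the stated tool frame, so they missed the lever at first and once touched the tray floor at a 41 N wrist reading (fingertips, limit 120 N), and no verdict came back.

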